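# Uncover the steel tub and hold the oven's sprung lid at its marker

### The arm

A 6-joint arm with a two-finger parallel gripper is mounted at the origin on the work surface. World frame = base frame: x ahead of the robot, y to its left, z up, the work surface at z = 0. Lengths are in m, angles in rad, forces in N, time in s.
With the tool pointing down it reaches from about 0.35 to 0.975 m from the base axis. Payload 4.9 kg.
Tool frame: the origin (TCP) lies at the very end of the fingers, on their centre line; the grasp point (between the pads) lies 19 mm behind it; z points along the fingers, y is the direction in which the jaws open and shut (so a half turn about z gives the same grasp; the last joint's range is limited). The gripper opens to 85 mm and grips with 20 to 120 N. Pads are 22 mm wide; open, the fingers measure 114 mm over their backs; the gripper's body (76 mm by 85 mm) begins 54 mm behind the grasp point. The pads swing forward as they close: fully open they stand 13 mm farther back than shut.
Start: joints at [-1.455, 0.053, 1.613, -0, 1.476, -0.119], TCP at [0.145, -0.608, 0.231] pointing down, gripper open.
Joint ranges: [-3.01, 3.01], [-1.01, 2.22], [0.06, 2.58], [-1.02, 4.17], [0.09, 2.62], [-3.14, 3.14]. Speed limits (rad/s): [2.57, 2.57, 3.14, 3.14, 3.14, 3.14].

### API

Orientations are given as a unit quaternion [w, x, y, z].
In Python, from plant import state, grab_frame, camera_model, job_done, search_frame, masks_of, place_of gives the robot as it stands.
- The arm moves only by the tool drive_tool, never from a script. Its argument "series" is a list of rows, each a list of 2 entries, a list of its own where there are three numbers: the shift along the world's x, y, z in m, then the turn, a rotation vector about the world's x, y, z in degrees. A call has 1 to 8 rows; each row is the pose to reach, as a shift and turn from the pose commanded when the call began; what a row does not reach only later rows make up. A row lasts 1/10 s, in which the tool goes at most 50 mm and 8.59 degrees, less where a joint would pass 70% of its speed; a pose out of reach is approached as far as the arm can. A call with a gripper value outside its range is refused whole. "fingers" is the closure, from -1 (fully open) to 1 (shut), so that 0 is half open, set as the call begins (left out, the last holds). The fingers move at their own pace and stop on an object; the grip force is fixed at half the most. Time passes only in rows, so rows that repeat a pose let the fingers close. It gives the time, the measured TCP pose, the force and the opening at its end, in the units of the state.
- state(): the state, without advancing time (a new reading comes with each control period).
- grab_frame(name): name is "scene" or "top" or "wrist"; returns the picture (420x560x3 uint8, red, green, blue); there is no depth.
- camera_model(name): a dict with "fovy" (degrees; the focal length in pixels is half the picture's height over the tangent of half this angle, whatever the lens; pixels are square), "cx", "cy" (the principal point, pixels), "D" ([k1, k2, p1, p2, k3] as OpenCV has them; the pictures are not rectified), "rvec" (rotation vector, rad) and "tvec" (3), from world to camera coordinates, as OpenCV has them. Camera axes: x right, y down, z forward; pixel columns grow to the right and rows downward; lengths in m; the calibration is good to about 2 mm. A picture is of the moment at which its call begins: read the wrist's pose just before it. camera_model takes no time and is no camera call; for the wrist camera it gives the pose at the moment of the call.
- job_done(): hands the job in, once; it reports no verdict.
Trained networks look in the newest picture that a camera, given by its name, has taken for a name from the list of things; names that differ only in an ending like _2 or _b are one class to them, and where a whole thing is asked for, a point or a joint stands for the part that bears it (a point fixed in the world has none). Each returns a list of dicts, best first, with "confidence" (0 to 1); they miss things now and then, are a little off and sometimes report something else, mostly with a low value. They report only what shows in the picture. A call takes as long as a camera call. They do not tell look-alikes from the thing itself.
- search_frame(camera, name): "location" ([x, y, z] in m, in world coordinates, good to about 4 mm: the middle of the surface that is visible of it).
- masks_of(camera, name): "pixels" (420x560 bool, what is visible of it).
- place_of(camera, name): "location" ([x, y, z] in m, in world coordinates, good to about 4 mm: a listed point, or the origin of a listed thing).
The state is a dict: "time": time; "joint_pos": joint angles; "joint_vel": joint speeds; "joint_efforts": joint torques, N m; "tool_pos": TCP position; "tool_rot": TCP orientation; "contact_force": force on the tool from outside, world axes, zero at the start; "ft_torque": the same for the moment, N m; "gripper_width": opening from 0.0 (shut) to 1.0 (fully open).
Only numpy, scipy, OpenCV 4.12 (cv2) and the standard library are available. Lean on these libraries where they do the work, as an engineer would, in place of code of your own. Each camera call takes 0.05 s, during which the arm holds its last target.

### The job

The smith, both hands on the tongs, is about to move blanks from the cool tempering oven into the steel tub. Tip the tub's loose lid up by its red tab, its far edge still resting on the rim, then lift it off, lay it flat with the tab up in the middle of the light wooden board and let go of it. Then raise the oven's spring-closed lid by its bar handle until the white pointer is level with the middle of the orange marker, and finish while still holding it there; leave the tub, the marker and everything else on the bench where they are.

Things in the scene. Friction and masses are not known exactly. Their poses are not given: they have to be found in the camera images.
- tub: dark steel open tub, 136 outside diameter, 90 tall, wall 4, 1.6 kg, standing loose on the bench; origin at the centre of its underside, z up
- tub_lid: loose round aluminium lid seated on the tub, about 0.25 kg. From its underside up: plug 118 across and 10 thick that drops 10 into the tub's mouth (5 play all round), then disc 142 across and 6 thick that rests on the rim. Origin at the centre of the plug's underside (80 above the tub's underside when seated); z up, x towards the tab. Laid flat on the board it rests on its plug
- tab (a point): grip point in the red upright tab of the tub lid: 55 from the lid's axis along its x, 40 above the lid's origin, axes as the lid's. The tab is a flat plate 9 thick along the lid's x, 36 wide along its y, and stands 38 above the disc's top (16 to 54 above the lid's origin). At the start the tab lies on the side of the lid beyond the robot (+x), up to 40 degrees either way
- far_edge (a point): point on the underside of the lid's disc where it rests on the rim, opposite the tab: -68 along the lid's x from its axis, 10 above its origin; the lid tips about this point
- board: light wooden board 170 x 170 x 15 lying fixed on the bench, where the tub lid goes; origin at the centre of its underside
- oven: grey top-loading tempering oven, switched off, 260 x 260 and 140 tall without its lid, fixed; origin at the centre of its underside, x points from its front (robot side) to its hinge side, z up. The lid's hinge axis runs along the oven's y, 120 along its x and 140 above its underside
- oven_lid (a joint): angle of the oven's steel lid in rad: 0 shut, grows as it opens, at most 1.2. Hinged at its far (+x) side about the oven's y axis; the lid is 250 x 250 x 18 and lies on the oven when shut. A spring and its weight pull it shut: about 5 N at the handle when shut, 6 to 7 N at 0.6 rad. It falls shut when let go
- handle (a point): middle of the lid's handle, a round wooden bar 14 in diameter and 124 long along the oven's y, its axis 42 above the lid's top on two posts 110 apart; moves with the lid. With the lid shut it lies 210 towards the robot from the hinge axis (-x) and 60 above it, and it swings about the hinge. The bar may turn between the fingers
- pointer (a point): tip of the white pointer on the lid's left (+y) side, 135 from the hinge axis, on the line through it; axes as the lid's
- mark (a point): middle of the orange marker, a block 36 x 30 x 22 clamped on the aluminium quadrant at the oven's left (+y) side, 157 from the hinge axis; its x axis lies along the lid's x axis when the pointer is level with the marker's middle. Do not move it
- marker (a joint): angle of the orange marker in rad on the same scale as the lid's angle: the lid is at the marker when both are equal. It is set between 0.3 and 0.6
- hammer: hand hammer lying on the bench; a bystander, not to be moved
- brush: wire brush lying on the bench; a bystander, not to be moved
- tongs: black steel tongs lying on the bench, 260 long, origin at the jaw tips; a bystander, not to be moved
- can: small closed can with blue band, 66 across, 90 tall; a bystander, not to be moved
- offcut: dark square steel bar offcut 110 x 22 x 22; a bystander, not to be moved
- drift: small standing steel cone drift, 40 across the foot, 70 tall; a bystander, not to be moved
There are look-alikes about, which are no part of the job. What is shaped like the tub_lid but blue is not meant.

How it is judged:
By the outcome, as a careful person would: the job done as asked, in the order asked, and still so for the second after the job is handed in, while the arm keeps its last pose, push and grip.
It also fails if it takes over 61 s, if anything falls off the work surface, if the arm or the gripper's body presses on something with over 40 N, if the wrist force passes 120 N, or if a joint passes its speed limit or range.

## Working session

There is one attempt and no reset: what is moved stays moved. The work goes in short steps, Python scripts to look and compute and a tool call to move; the robot and the scene stay as the last step left them, time stands still between calls to the robot, and variables do not carry over. Pictures are saved under pics/ and viewed, and the job is handed in when it is done.

Besides the shell and the picture viewer there is one more tool, called after "Request:" by a JSON object that holds its "api" and its "payload". drive_tool: Moves the arm, as the interface text tells. Its arguments: {"type":"object","properties":{"series":{"type":"array","items":{"type":"array"}},"fingers":{"type":"number"}},"required":["series"]}

```bash
mkdir -p pics; ls; python3 - <<'E'
from plant import *
import cv2
for n in ("scene","top"):
    im=grab_frame(n); cv2.imwrite(f"pics/{n}0.png",im[:,:,::-1])
s=state();print(s)
for n in ("scene","top"):
    for t in ("tub","tub_lid","tab","board","oven","handle","pointer","mark"):
        for d in place_of(n,t)[:3]: print(n,t,d)
E
```

```text
pics
{'time': 0.1, 'joint_pos': array([-1.45499677e+00,  5.32866451e-02,  1.61413681e+00, -4.11793437e-06,
        1.47601009e+00, -1.19025221e-01]), 'joint_vel': array([-8.48969314e-06, -2.12411608e-03, -3.09687076e-03,  1.47604730e-04,
       -7.62097171e-05,  1.82022233e-04]), 'joint_efforts': array([ 4.78968796e-04, -3.94907212e+01, -3.71362424e+01, -1.25316178e-04,
        3.95401090e-03, -1.34561343e-06]), 'tool_pos': array([ 0.14533941, -0.60729283,  0.23020044]), 'tool_rot': array([-9.20451394e-04,  9.93114637e-01,  1.17142950e-01, -5.65010324e-07]), 'contact_force': array([ 0.06113058,  0.2955671 , -0.11811834]), 'ft_torque': array([-0.01942168, -0.04949346, -0.05341264]), 'gripper_width': 0.9984794789176434}
scene tub {'location': [0.5405, -0.1016, 0.0028], 'confidence': 0.66}
scene tub {'location': [0.5859, -0.122, 0.1201], 'confidence': 0.45}
scene tub_lid {'location': [0.5363, -0.1008, 0.0815], 'confidence': 0.68}
scene tub_lid {'location': [0.2363, -0.4434, -0.0012], 'confidence': 0.64}
scene tub_lid {'location': [0.3605, -0.115, -0.0018], 'confidence': 0.56}
scene tab 
[... 687 characters left out ...]
ence': 0.94}
top tub_lid {'location': [0.3655, -0.1163, 0.0011], 'confidence': 0.9}
top tub_lid {'location': [0.5331, -0.0987, 0.0814], 'confidence': 0.8}
top tab {'location': [0.58, -0.1243, 0.1201], 'confidence': 0.87}
top tab {'location': [0.3598, -0.057, 0.0422], 'confidence': 0.83}
top tab {'location': [0.2777, -0.4797, 0.04], 'confidence': 0.79}
top board {'location': [0.4797, -0.3464, 0.0017], 'confidence': 0.72}
top handle {'location': [0.4668, 0.2485, 0.2002], 'confidence': 0.86}
top pointer {'location': [0.5371, 0.3826, 0.1383], 'confidence': 0.64}
top mark {'location': [0.5254, 0.3986, 0.2108], 'confidence': 0.65}
top mark {'location': [0.4025, 0.4037, 0.0016], 'confidence': 0.31}
```

View pics/scene0.png

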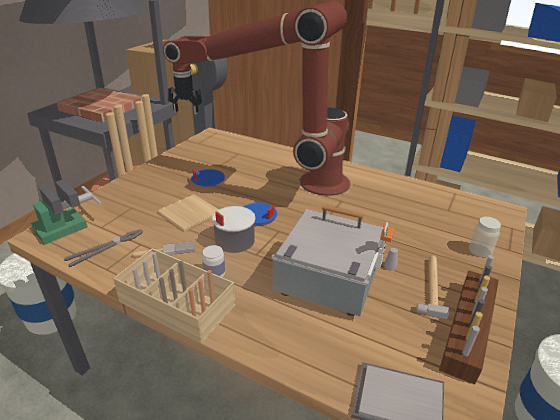

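View pics/top0.png

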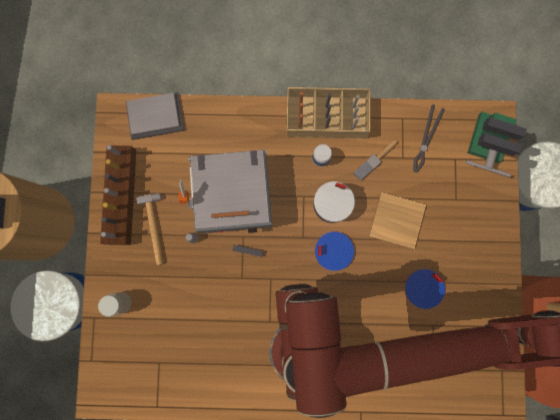

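Tub_lid candidates in the top view: the silver lid on the tub (334,202), with its red tab at (340,186); the blue lid at (334,251); and the blue lid at (425,289). By the description it's the silver one, so I'll check that in a crop.

```bash
cat > h.py <<'E'
import numpy as np, cv2
from plant import *
from scipy.spatial.transform import Rotation as R
def cam(n):
    m=camera_model(n); f=210/np.tan(np.radians(m['fovy'])/2)
    K=np.array([[f,0,m['cx']],[0,f,m['cy']],[0,0,1.]]); return K,np.array(m['D'],float),np.array(m['rvec'],float),np.array(m['tvec'],float)
def proj(n,P,c=None):
    K,D,r,t=c or cam(n); return cv2.projectPoints(np.array(P,float).reshape(-1,1,3),r,t,K,D)[0].reshape(-1,2)
def ray(n,uv,c=None):
    K,D,r,t=c or cam(n); u=cv2.undistortPoints(np.array(uv,float).reshape(-1,1,2),K,D).reshape(-1,2)
    M=cv2.Rodrigues(r)[0]; d=np.c_[u,np.ones(len(u))]@M; return -M.T@t.ravel(),d
def onz(n,uv,z,c=None):
    o,d=ray(n,uv,c); return o+d*((z-o[2])/d[:,2])[:,None]
def save(im,name,box=None,s=1):
    if box: im=im[box[1]:box[3],box[0]:box[2]]
    cv2.imwrite("pics/"+name,cv2.resize(im,None,fx=s,fy=s,interpolation=cv2.INTER_CUBIC)[:,:,::-1])
E
python3 - <<'E'
from h import *
a=cv2.imread("pics/top0.png")[:,:,::-1];b=cv2.imread("pics/scene0.png")[:,:,::-1]
c1=cv2.resize(a[150:270,170:440],None,fx=2.8,fy=2.8)
c2=cv2.resize(b[170:310,160:420],None,fx=2.8,fy=2.8)[:,:756]
save(c1,"c1.png"); save(c2,"c2.png")
K,D,r,t=cam("wrist"); M=cv2.Rodrigues(r)[0]; s=state()
T=R.from_quat(np.roll(s['tool_rot'],-1)).as_matrix()
print(K[0,0],D, "cam in tool",T.T@(-M.T@t.ravel()-s['tool_pos']), "axis in tool\n",T.T@M.T)
E
```

```text
315.93178730155637 [0.00560537 0.         0.         0.         0.        ] cam in tool [ 0.07348594  0.00049976 -0.14202811] axis in tool
 [[ 2.93058422e-04 -9.57017957e-01 -2.90028523e-01]
 [ 9.99999904e-01  1.85633060e-04  3.97906456e-04]
 [-3.26964742e-04 -2.90028612e-01  9.57017919e-01]]
```

View pics/c1.png

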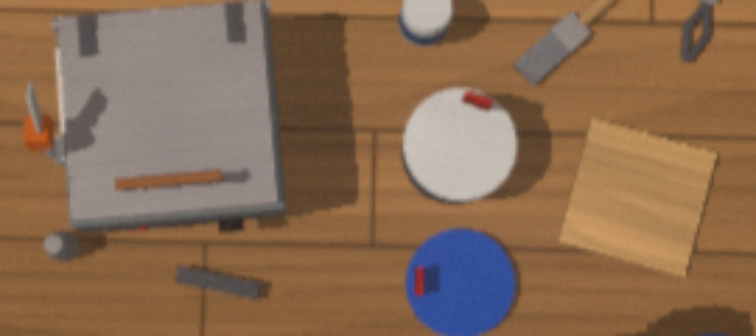

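View pics/c2.png

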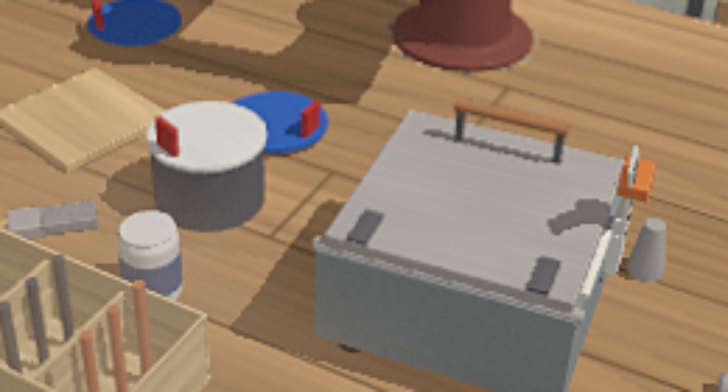

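The silver lid with the red tab on the tub is confirmed. Next I'll hover over it.

Request:
{"api": "drive_tool", "payload": {"series": [[[0.025,0.035,0.01],[0,0,5]],[[0.055,0.07,0.02],[0,0,11]],[[0.085,0.107,0.03],[0,0,17]],[[0.115,0.142,0.04],[0,0,23]],[[0.145,0.178,0.05],[0,0,29]],[[0.175,0.214,0.05],[0,0,35]],[[0.205,0.25,0.05],[0,0,41]],[[0.235,0.286,0.05],[0,0,47]]], "fingers": -1}}

```text
time: 1.7
tool_pos: [0.3813, -0.3203, 0.2818]
tool_rot: [0.001, 0.863, 0.505, 0.0]
contact_force: [1.1, 0.2, -0.3]
gripper_width: 0.999
```

Request:
{"api": "drive_tool", "payload": {"series": [[[0.03,0.036,0],[0,0,2]],[[0.06,0.072,0],[0,0,4]],[[0.09,0.11,0],[0,0,6]],[[0.12,0.145,0],[0,0,6.5]],[[0.145,0.18,0],[0,0,6.5]],[[0.165,0.21,0],[0,0,6.5]],[[0.175,0.219,0],[0,0,6.5]],[[0.175,0.219,0],[0,0,6.5]]]}}

```text
time: 2.5
tool_pos: [0.556, -0.1019, 0.2811]
tool_rot: [-0.0, 0.833, 0.553, -0.0]
contact_force: [-0.3, 0.4, -0.4]
gripper_width: 0.998
```

```bash
cat > look.py <<'E'
import sys
from h import *
n=sys.argv[1]
c=cam("wrist"); s=state(); im=grab_frame("wrist"); save(im,n+".png"); np.savez("pics/"+n+".npz",im=im,K=c[0],D=c[1],r=c[2],t=c[3])
print(s['time'],s['tool_pos'],s['tool_rot'],s['contact_force'],s['gripper_width'])
for t in sys.argv[2:]:
    for d in place_of("wrist",t)[:2]: print(t,d)
E
python3 look.py w1 tub tub_lid tab board
```

```text
2.5 [ 0.55603177 -0.10188347  0.28112702] [-3.74245123e-05  8.33412369e-01  5.52651585e-01 -2.17567853e-04] [-0.33712084  0.44442018 -0.38819402] 0.9975588891517674
tub_lid {'location': [0.5374, -0.0983, 0.083], 'confidence': 0.93}
tub_lid {'location': [0.3626, -0.1138, 0.0033], 'confidence': 0.63}
tab {'location': [0.5875, -0.1212, 0.1192], 'confidence': 0.74}
tab {'location': [0.3626, -0.0626, 0.0415], 'confidence': 0.73}
board {'location': [0.4823, -0.3491, 0.0019], 'confidence': 0.8}
```

View pics/w1.png

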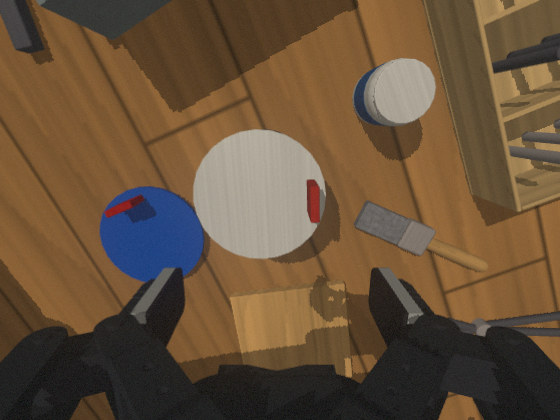

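The wrist view shows the silver lid at (260,193) with its red tab at (313,200), so the jaws are almost square to the tab. The board is partly visible at (295,325). I'll refine the lid and tab from the pixels.

```bash
python3 - <<'E'
from h import *
z=np.load("pics/w1.npz"); im=z['im']; c=(z['K'],z['D'],z['r'],z['t'])
hsv=cv2.cvtColor(im,cv2.COLOR_RGB2HSV)
red=((hsv[...,0]<8)|(hsv[...,0]>172))&(hsv[...,1]>150)&(hsv[...,2]>60)
red[:, :240]=0; red[:150]=0; red[250:]=0
white=(hsv[...,1]<70)&(hsv[...,2]>130); white[:, :150]=0; white[:,345:]=0;white[:110]=0;white[275:]=0
m=((white|red)*255).astype(np.uint8)
m=cv2.morphologyEx(m,cv2.MORPH_CLOSE,np.ones((7,7)))
cs=max(cv2.findContours(m,cv2.RETR_EXTERNAL,cv2.CHAIN_APPROX_NONE)[0],key=cv2.contourArea).reshape(-1,2)
P=onz(None,cs,0.096,c)[:,:2]
A=np.c_[2*P,np.ones(len(P))]
for i in range(6):
    q=np.linalg.lstsq(A,(P**2).sum(1),rcond=None)[0]; rr=np.sqrt(q[2]+q[:2]@q[:2]); res=np.hypot(*(P-q[:2]).T)-rr
    k=np.abs(res)<max(2*np.median(np.abs(res)),.0007); P,A=P[k],A[k]
print("disc c",q[:2],"r",rr,len(P))
ys,xs=np.nonzero(red); print(len(xs))
# fit tab box: render silhouettes for azimuth & position; assume lid centre q
from scipy.optimize import minimize
def sil(p):
    x,y,a=p; ca,sa=np.cos(a),np.sin(a); B=[]
    for dx in(-.0045,.0045):
        for dy in(-.018,.018):
            for zz in(.096,.134): B.append((x+dx*ca-dy*sa,y+dx*sa+dy*ca,zz))
    h=cv2.convexHull((proj(None,B,c)*16).astype(np.int32)); o=np.zeros(im.shape[:2],np.uint8); cv2.fillConvexPoly(o,h,1,shift=4); return o>0
f=lambda p:-(sil(p)&red).sum()/(sil(p)|red).sum()
best=min((minimize(f,[.586+d,-.121,a],method="Nelder-Mead",options=dict(initial_simplex=[[.586+d,-.121,a],[.592+d,-.121,a],[.586+d,-.115,a],[.586+d,-.121,a+.15]])) for a in(-.6,-.4,-.2) for d in(-.003,0,.003)),key=lambda r:r.fun)
print("tab",best.x,np.degrees(best.x[2]),best.fun)
d=best.x[:2]-q[:2]; print("r",np.hypot(*d),"az",np.degrees(np.arctan2(d[1],d[0])))
E
```

```text
disc c [ 0.53552891 -0.10287357] r 0.07006938196805579 304
429
tab [ 0.58694903 -0.12287083 -0.26226027] -15.026406659858726 -0.7660714285714286
r 0.05517171779422484 az -21.25102866217748
```

Request:
{"api": "drive_tool", "payload": {"series": [[[0.016,-0.01,-0.03],[0,0,2]],[[0.031,-0.02,-0.07],[0,0,3.5]],[[0.031,-0.02,-0.11],[0,0,3.5]],[[0.031,-0.02,-0.145],[0,0,3.5]],[[0.031,-0.02,-0.165],[0,0,3.5]],[[0.031,-0.02,-0.178],[0,0,3.5]],[[0.031,-0.02,-0.178],[0,0,3.5]]]}}

```text
time: 3.45
tool_pos: [0.5848, -0.1232, 0.1013]
tool_rot: [-0.001, 0.817, 0.576, -0.001]
contact_force: [0.1, -0.2, 1.0]
gripper_width: 1.0
```

```bash
python3 look.py w2
```

```text
3.45 [ 0.58483966 -0.12321331  0.10133706] [-0.00144891  0.81722864  0.57631068 -0.00111694] [ 0.10902055 -0.2485663   1.00146297] 1.000323334540573
```

View pics/w2.png

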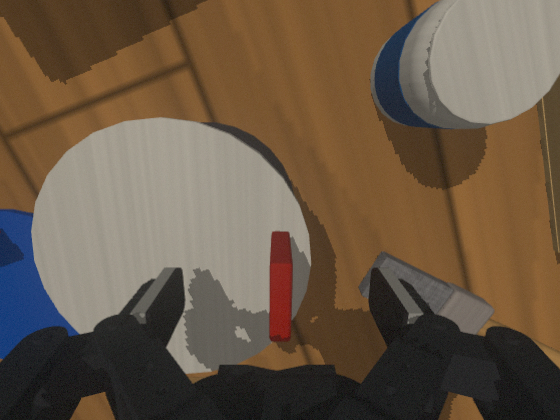

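The tab at (281,285) sits squarely between the open fingers. Closing now.

Request:
{"api": "drive_tool", "payload": {"series": [[[0.001,0,0.001],[0,0,0]],[[0.001,0,0.001],[0,0,0]],[[0.001,0,0.001],[0,0,0]],[[0.001,0,0.001],[0,0,0]],[[0.001,0,0.001],[0,0,0]],[[0.001,0,0.001],[0,0,0]],[[0.001,0,0.001],[0,0,0]],[[0.001,0,0.001],[0,0,0]]], "fingers": 1}}

```text
time: 4.3
tool_pos: [0.5877, -0.1229, 0.1048]
tool_rot: [0.0, 0.817, 0.577, 0.0]
contact_force: [0.7, -0.7, 2.2]
gripper_width: 0.094
```

```bash
python3 look.py w3; python3 - <<'E'
from h import *
z=np.load("pics/w3.npz"); c=(z['K'],z['D'],z['r'],z['t']); s=state()
T=R.from_quat(np.roll(s['tool_rot'],-1)).as_matrix()
y=T[:,1]; print("tool y az",np.degrees(np.arctan2(y[1],y[0])),T)
g=s['tool_pos']-T[:,2]*.019; print("grasp",g)
az=np.arctan2(y[1],y[0]); 
u=np.array([np.cos(az),np.sin(az),0]); 
# pivot about far edge
piv=np.array([g[0],g[1],0])-u*(.055+.068); piv[2]=.09; print("pivot",piv,"lid c",g-u*.055)
ax=np.cross(u,[0,0,1]); print("axis",ax)
for th in range(4,29,4):
    Q=R.from_rotvec(np.radians(th)*ax); p=piv+Q.apply(s['tool_pos']-piv); print(th,(p-s['tool_pos']).round(4),(th*ax).round(2))
E
```

```text
4.3 [ 0.58773287 -0.1229135   0.1047645 ] [3.25958273e-04 8.16866926e-01 5.76826016e-01 2.55879142e-04] [ 0.68946829 -0.73237907  2.2414036 ] 0.09442791015375879
tool y az -19.543260768337326 [[ 3.34518471e-01  9.42388872e-01  7.79100959e-04]
 [ 9.42389193e-01 -3.34518388e-01 -2.37810067e-04]
 [ 3.65140361e-05  8.13768184e-04 -9.99999668e-01]]
grasp [ 0.58773539 -0.12290421  0.12374504]
pivot [ 0.47182152 -0.08175843  0.09      ] lid c [ 0.53590398 -0.10450569  0.12374504]
axis [-0.3345185  -0.94238918  0.        ]
4 [-0.0013  0.0004  0.0085] [-1.34 -3.77  0.  ]
8 [-0.0031  0.0011  0.017 ] [-2.68 -7.54  0.  ]
12 [-0.0054  0.0019  0.0253] [ -4.01 -11.31   0.  ]
16 [-0.0083  0.003   0.0333] [ -5.35 -15.08   0.  ]
20 [-0.0117  0.0042  0.0412] [ -6.69 -18.85   0.  ]
24 [-0.0157  0.0056  0.0488] [ -8.03 -22.62   0.  ]
28 [-0.0201  0.0071  0.056 ] [ -9.37 -26.39   0.  ]
```

View pics/w3.png

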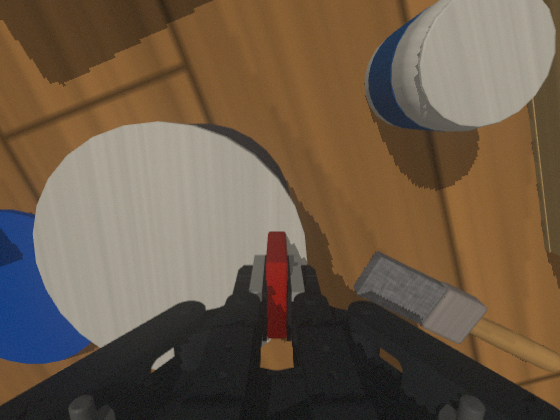

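The grip closed at about 8 mm, so the tab is held. Now I'll tip the lid about its far edge.

Request:
{"api": "drive_tool", "payload": {"series": [[[-0.0006,0.0002,0.0042],[-0.67,-1.88,0]],[[-0.0013,0.0004,0.0084],[-1.34,-3.77,0]],[[-0.0022,0.0007,0.0126],[-2.01,-5.65,0]],[[-0.0031,0.0011,0.0168],[-2.68,-7.54,0]],[[-0.0042,0.0015,0.0209],[-3.35,-9.42,0]],[[-0.0054,0.0019,0.025],[-4.01,-11.31,0]],[[-0.0054,0.0019,0.025],[-4.01,-11.31,0]]]}}

```text
time: 5.05
tool_pos: [0.5811, -0.1205, 0.1295]
tool_rot: [0.086, 0.812, 0.574, 0.061]
contact_force: [0.1, 0.5, 0.1]
gripper_width: 0.09
```

```bash
python3 look.py w4; python3 - <<'E'
from h import *
im=grab_frame("scene"); save(im,"s4.png",(170,170,310,275),5)
E
```

```text
5.05 [ 0.58108088 -0.12050593  0.12947431] [0.08573355 0.81231412 0.57369061 0.06061851] [0.06422268 0.52953179 0.09066033] 0.09023040004059833
```

View pics/s4.png

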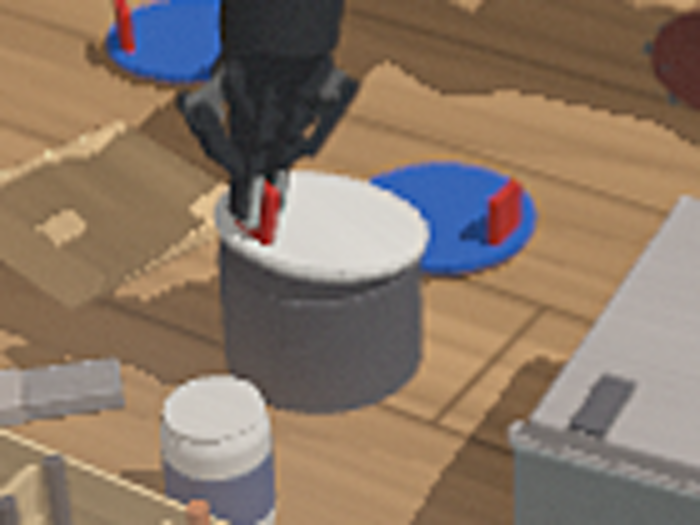

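View pics/w4.png

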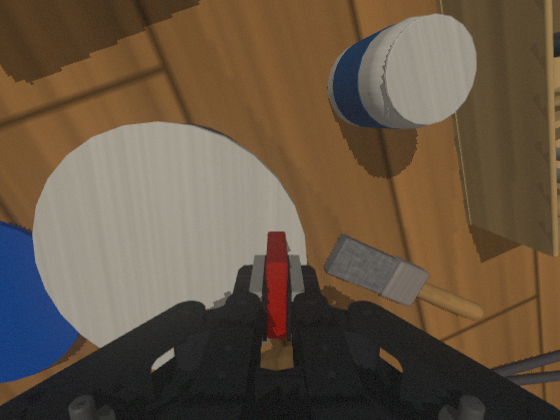

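Request:
{"api": "drive_tool", "payload": {"series": [[[-0.0014,0.0005,0.004],[-0.67,-1.88,0]],[[-0.0029,0.0011,0.008],[-1.34,-3.77,0]],[[-0.0046,0.0016,0.012],[-2.01,-5.65,0]],[[-0.0063,0.0023,0.0158],[-2.68,-7.54,0]],[[-0.0082,0.003,0.0197],[-3.35,-9.42,0]],[[-0.0082,0.003,0.0197],[-3.35,-9.42,0]],[[-0.0082,0.003,0.0197],[-3.35,-9.42,0]]]}}

```text
time: 5.85
tool_pos: [0.5732, -0.1177, 0.1487]
tool_rot: [0.156, 0.802, 0.566, 0.11]
contact_force: [-2.4, 1.3, 1.4]
gripper_width: 0.094
```

```bash
python3 look.py w5; python3 - <<'E'
from h import *
im=grab_frame("scene"); save(im,"s5.png",(170,170,310,275),5)
for c in ("scene","top"):
  for d in place_of(c,"board")[:1]: print(d)
  for d in place_of(c,"tub")[:1]: print(d)
E
```

```text
5.85 [ 0.57319332 -0.11768798  0.14865769] [0.1555056  0.80194576 0.56624701 0.10984229] [-2.41582991  1.29222848  1.44521832] 0.0943703895085962
{'location': [0.4812, -0.3436, 0.0026], 'confidence': 0.77}
{'location': [0.5441, -0.1022, 0.0057], 'confidence': 0.62}
{'location': [0.4797, -0.3464, 0.0017], 'confidence': 0.72}
```

View pics/s5.png

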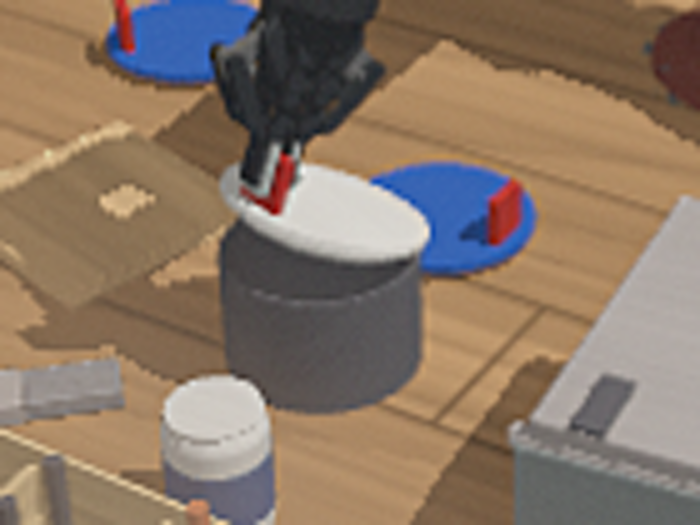

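The lid is tipped about 22° with its far edge, near (415,250) in the crop, still on the rim. Next I'll lift it off and work out the board centre.

Request:
{"api": "drive_tool", "payload": {"series": [[[0,0,0.01],[0,0,0]],[[0,0,0.03],[0,0,0]],[[0,0,0.06],[0,0,0]],[[0,0,0.09],[0,0,0]],[[0,0,0.11],[0,0,0]],[[0,0,0.12],[0,0,0]],[[0,0,0.12],[0,0,0]]]}}

```text
time: 6.85
tool_pos: [0.5749, -0.1183, 0.2716]
tool_rot: [0.158, 0.802, 0.566, 0.111]
contact_force: [-0.3, 0.1, -2.3]
gripper_width: 0.093
```

```bash
python3 - <<'E'
from h import *
s=state(); print(s['time'],s['tool_pos'],s['contact_force'])
uv=np.array([(590,120),(717,155),(685,275),(560,242)])/2.8+[170,150]
P=onz("top",uv,.015); print(P, P.mean(0), np.linalg.norm(P-np.roll(P,1,0),axis=1))
im=cv2.imread("pics/top0.png")[:,:,::-1]; save(im,"b.png",(360,185,440,255),8)
E
```

```text
6.85 [ 0.57493089 -0.11834411  0.27161364] [-0.2572514   0.05865832 -2.26472063]
[[ 0.57958398 -0.28440738  0.015     ]
 [ 0.53650148 -0.45105322  0.015     ]
 [ 0.37836439 -0.40750804  0.015     ]
 [ 0.41797106 -0.24499829  0.015     ]] [ 0.47810523 -0.34699173  0.015     ] [0.16634847 0.17212478 0.16402293 0.16726657]
```

View pics/b.png

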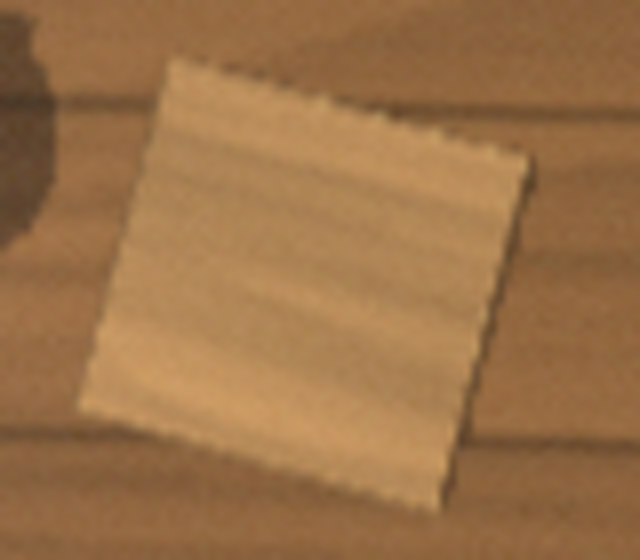

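Request:
{"api": "drive_tool", "payload": {"series": [[[-0.005,-0.02,0],[0.92,2.6,0]],[[-0.012,-0.055,0],[2.0,5.65,0]],[[-0.018,-0.095,0],[3.35,9.42,0]],[[-0.025,-0.135,-0.02],[4.68,13.19,0]],[[-0.031,-0.175,-0.05],[5.69,16.02,0]],[[-0.037,-0.21,-0.08],[6.69,18.85,0]],[[-0.042,-0.235,-0.1],[7.36,20.73,0]],[[-0.043,-0.246,-0.11],[7.36,20.73,0]]]}}

```text
time: 7.65
tool_pos: [0.5289, -0.3651, 0.1535]
tool_rot: [-0.003, 0.818, 0.576, -0.001]
contact_force: [-0.1, 0.5, -2.0]
gripper_width: 0.091
```

Request:
{"api": "drive_tool", "payload": {"series": [[[0,0,-0.02],[0,0,0]],[[0,0,-0.04],[0,0,0]],[[0,0,-0.06],[0,0,0]],[[0,0,-0.075],[0,0,0]],[[0,0,-0.085],[0,0,0]],[[0,0,-0.085],[0,0,0]],[[0,0,-0.085],[0,0,0]]]}}

```text
time: 8.35
tool_pos: [0.5312, -0.364, 0.0746]
tool_rot: [0.0, 0.817, 0.577, 0.0]
contact_force: [0.2, 0.1, -1.9]
gripper_width: 0.095
```

```bash
python3 look.py w6; python3 - <<'E'
from h import *
s=state();T=R.from_quat(np.roll(s['tool_rot'],-1)).as_matrix(); y=T[:,1]; print(T[:,2],np.degrees(np.arctan2(y[1],y[0])), "lid c",s['tool_pos']-.055*y)
im=grab_frame("scene"); save(im,"s6.png",(130,160,270,265),5)
E
```

```text
8.35 [ 0.53120242 -0.36402707  0.07458078] [4.76078626e-04 8.16800586e-01 5.76919883e-01 1.52672180e-04] [ 0.19710226  0.11824915 -1.85041435] 0.09463076735679123
[ 0.00165479 -0.00133482 -0.99999774] -19.534943516708964 lid c [ 0.47969188 -0.34596096  0.07512224]
```

View pics/s6.png

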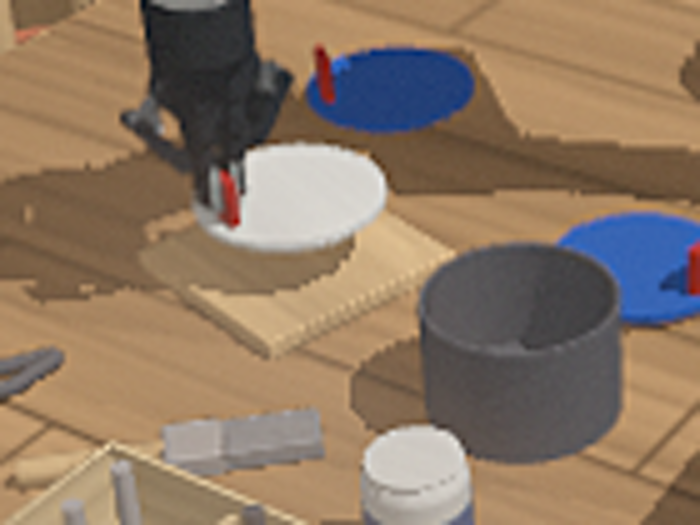

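View pics/w6.png

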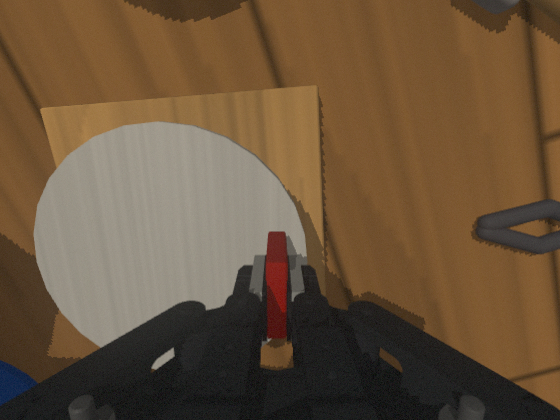

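The lid is level above the board. I'll check the board centre from the three board corners visible here at (42,108), (318,86) and (50,356).

```bash
python3 - <<'E'
from h import *
z=np.load("pics/w6.npz"); c=(z['K'],z['D'],z['r'],z['t'])
P=onz(None,[(42,108),(318,86),(50,356)],.015,c); print(P,np.linalg.norm(P[1]-P[0]),np.linalg.norm(P[2]-P[0]),(P[1]+P[2])/2)
e=(P[1]-P[0]);e/=np.linalg.norm(e); n=np.array([e[1],-e[0],0]); 
for sg in (1,-1): print(P[0]+.085*e+sg*.085*n)
s=state();T=R.from_quat(np.roll(s['tool_rot'],-1)).as_matrix()
# lid disc circle check
lc=s['tool_pos']-T[:,2]*.019-.055*T[:,1]; lc[2]-=.024
a=np.linspace(0,2*np.pi,13); print(proj(None,[lc+.071*np.array([np.cos(t),np.sin(t),0]) for t in a],c).round())
E
```

```text
[[ 0.42418251 -0.24302962  0.015     ]
 [ 0.58491715 -0.2866568   0.015     ]
 [ 0.33290969 -0.40279987  0.015     ]] 0.1665501564542542 0.184003422997899 [ 0.45891342 -0.34472833  0.015     ]
[ 0.4839491  -0.34732706  0.015     ]
[ 0.52847995 -0.18326303  0.015     ]
[[302. 224.]
 [258. 161.]
 [183. 126.]
 [102. 132.]
 [ 44. 178.]
 [ 26. 244.]
 [ 47. 309.]
 [ 96. 356.]
 [159. 378.]
 [223. 374.]
 [276. 343.]
 [306. 290.]
 [302. 224.]]
```

Request:
{"api": "drive_tool", "payload": {"series": [[[0,0,-0.01],[0,0,0]],[[0,0,-0.02],[0,0,0]],[[0,0,-0.028],[0,0,0]],[[0,0,-0.032],[0,0,0]],[[0,0,-0.034],[0,0,0]],[[0,0,-0.035],[0,0,0]],[[0,0,-0.035],[0,0,0]]]}}

```text
time: 9.15
tool_pos: [0.5311, -0.3642, 0.0398]
tool_rot: [0.0, 0.817, 0.577, 0.0]
contact_force: [-1.9, 1.4, 2.7]
gripper_width: 0.097
```

It's down: the vertical force went from -1.9 to +2.7 N. Releasing.

Request:
{"api": "drive_tool", "payload": {"series": [[[0,0,0],[0,0,0]],[[0,0,0],[0,0,0]],[[0,0,0],[0,0,0]],[[0,0,0],[0,0,0]],[[0,0,0],[0,0,0]],[[0,0,0],[0,0,0]]], "fingers": -1}}

```text
time: 9.75
tool_pos: [0.5308, -0.364, 0.039]
tool_rot: [0.0, 0.817, 0.577, 0.0]
contact_force: [-0.9, 0.3, 0.5]
gripper_width: 0.999
```

Request:
{"api": "drive_tool", "payload": {"series": [[[0,0,0.015],[0,0,0]],[[0,0,0.045],[0,0,0]],[[0,0,0.085],[0,0,0]],[[0,0,0.13],[0,0,0]],[[0,0,0.175],[0,0,0]],[[0,0,0.22],[0,0,0]],[[0,0,0.25],[0,0,0]],[[0,0,0.25],[0,0,0]]]}}

```text
time: 10.55
tool_pos: [0.5327, -0.3656, 0.2982]
tool_rot: [0.006, 0.817, 0.577, 0.002]
contact_force: [0.2, -0.3, 0.3]
gripper_width: 1.004
```

```bash
python3 look.py w7 tub_lid tab board
```

```text
10.55 [ 0.53274983 -0.3655712   0.29818169] [0.00645    0.81683389 0.57683473 0.00157855] [ 0.17302957 -0.3117547   0.30762163] 1.0037987545908307
tub_lid {'location': [0.3606, -0.1105, 0.0045], 'confidence': 0.81}
tub_lid {'location': [0.479, -0.3413, 0.0159], 'confidence': 0.77}
tab {'location': [0.5343, -0.3616, 0.0556], 'confidence': 0.96}
tab {'location': [0.2779, -0.4783, 0.0413], 'confidence': 0.79}
```

View pics/w7.png

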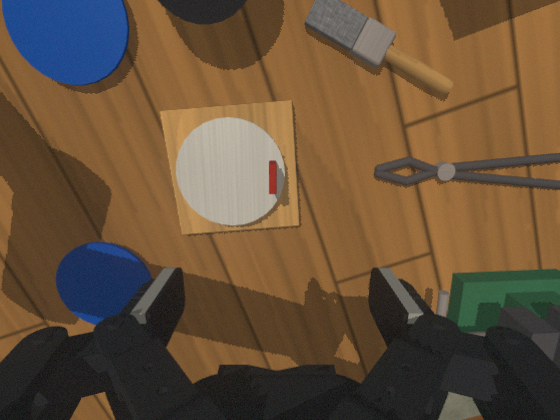

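The lid lies flat on the board with its tab up, centre at (231,171); the board corners are at about (161,111), (291,101), (298,226) and (182,234). I'll quantify the centring.

```bash
python3 - <<'E'
from h import *
z=np.load("pics/w7.npz"); c=(z['K'],z['D'],z['r'],z['t']); im=z['im']
P=onz(None,[(161,111),(291,101),(298,226),(182,234)],.015,c); print(P.mean(0),[np.linalg.norm(P[i]-P[i-1]).round(4) for i in range(4)])
hsv=cv2.cvtColor(im,cv2.COLOR_RGB2HSV); m=((hsv[...,1]<70)&(hsv[...,2]>120)); m[:, :165]=0;m[:,300:]=0;m[:100]=0;m[240:]=0
cs=max(cv2.findContours(m.astype(np.uint8),0,cv2.CHAIN_APPROX_NONE)[0],key=cv2.contourArea)
h=cv2.convexHull(cs).reshape(-1,2); L=onz(None,h,.031,c)[:,:2].astype(np.float32); print(cv2.minEnclosingCircle(L))
save(im,"w7c.png",(140,80,320,250),4)
E
```

```text
[ 0.48184359 -0.34616378  0.015     ] [np.float64(0.1678), np.float64(0.1659), np.float64(0.1687), np.float64(0.1663)]
((0.480180561542511, -0.34555888175964355), 0.07109726965427399)
```

View pics/w7c.png

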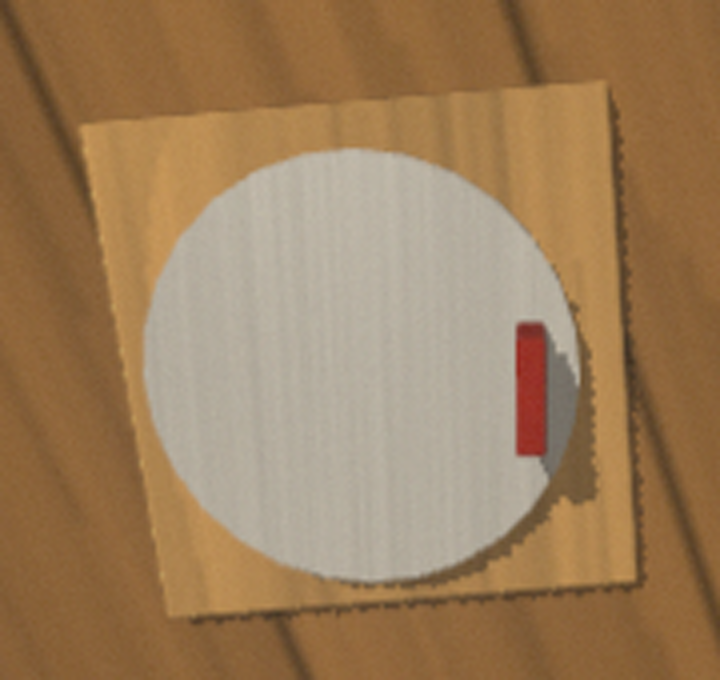

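The lid is centred on the board to within about 2 mm. On to the oven.

Request:
{"api": "drive_tool", "payload": {"series": [[[-0.002,0.03,0.01],[0,0,2]],[[-0.006,0.07,0.02],[0,0,4]],[[-0.01,0.115,0.03],[0,0,6]],[[-0.014,0.16,0.04],[0,0,9]],[[-0.018,0.205,0.05],[0,0,12]],[[-0.022,0.25,0.06],[0,0,15]],[[-0.026,0.295,0.07],[0,0,18]],[[-0.03,0.34,0.075],[0,0,21]]]}}

```text
time: 11.55
tool_pos: [0.5, -0.0222, 0.3629]
tool_rot: [-0.001, 0.697, 0.717, -0.001]
contact_force: [1.0, -0.0, 0.3]
gripper_width: 0.999
```

Request:
{"api": "drive_tool", "payload": {"series": [[[-0.005,0.045,0],[0,0,1]],[[-0.01,0.09,0],[0,0,2]],[[-0.015,0.135,0],[0,0,3]],[[-0.02,0.18,0],[0,0,3]],[[-0.026,0.22,0],[0,0,3]],[[-0.032,0.255,0],[0,0,3]],[[-0.035,0.27,0],[0,0,3]],[[-0.035,0.27,0],[0,0,3]]]}}

```text
time: 12.35
tool_pos: [0.4649, 0.2472, 0.3621]
tool_rot: [-0.001, 0.678, 0.735, -0.002]
contact_force: [0.3, 0.1, -0.6]
gripper_width: 1.001
```

```bash
python3 look.py w8 oven handle pointer mark
```

```text
12.35 [0.46492674 0.24716451 0.36210223] [-7.19309476e-04  6.78027397e-01  7.35034652e-01 -1.54661508e-03] [ 0.28955374  0.11732029 -0.56965242] 1.0009288635798745
handle {'location': [0.4701, 0.2476, 0.1994], 'confidence': 0.86}
pointer {'location': [0.5305, 0.3811, 0.1433], 'confidence': 0.6}
mark {'location': [0.5283, 0.4021, 0.2055], 'confidence': 0.59}
```

View pics/w8.png

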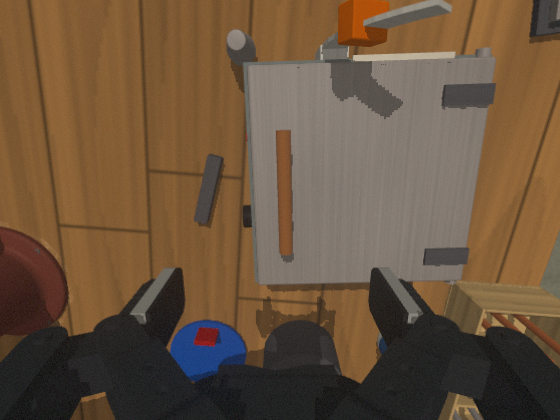

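The wrist view shows the bar handle from (283,131) to (286,256), the orange marker at (362,22), and the white pointer along the lid's left edge at (405,56). I'll work out the oven yaw, hinge and marker angle.

```bash
python3 - <<'E'
from h import *
z=np.load("pics/w8.npz"); c=(z['K'],z['D'],z['r'],z['t']); im=z['im']
hsv=cv2.cvtColor(im,cv2.COLOR_RGB2HSV)
m=(hsv[...,0]<16)&(hsv[...,1]>130)&(hsv[...,2]>60); m[:,:268]=0;m[:,300:]=0;m[:120]=0;m[265:]=0
ys,xs=np.nonzero(m); 
rows=[(xs[ys==y].mean(),y) for y in np.unique(ys) if (ys==y).sum()>6]; rows=np.array(rows)
H=onz(None,rows,.2,c); vx,vy,x0,y0=cv2.fitLine(H[:,:2].astype(np.float32),cv2.DIST_HUBER,0,.01,.01).ravel()
if vy<0: vx,vy=-vx,-vy
print("handle mid",(H[0]+H[-1])/2,"len",np.linalg.norm(H[0]-H[-1]),"yaw",np.degrees(np.arctan2(-vx,vy)))
C=onz(None,[(246,66),(492,58),(462,281),(258,284)],.158,c); print(C)
for i,j in((0,1),(3,2),(3,0),(2,1)): d=C[j]-C[i]; print(np.hypot(*d[:2]),np.degrees(np.arctan2(d[1],d[0])))
save(im,"w8c.png",(220,0,510,110),2.7)
E
```

```text
handle mid [0.47163245 0.24653313 0.2       ] len 0.12373220814403434 yaw 6.3807325
[[0.42388053 0.36616215 0.158     ]
 [0.66669864 0.39269702 0.158     ]
 [0.69953699 0.14712357 0.158     ]
 [0.45154703 0.12230802 0.158     ]]
0.24426366061592236 6.236467432399023
0.24922847507360504 5.7143790293210115
0.2454185647852671 96.47282151976071
0.2477593164860691 97.616470665495
```

View pics/w8c.png

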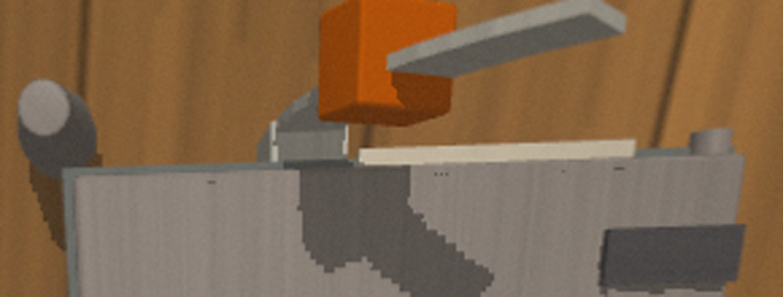

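Request:
{"api": "drive_tool", "payload": {"series": [[[0.003,0,-0.03],[0,0,1]],[[0.0065,0,-0.07],[0,0,1.7]],[[0.0065,0,-0.11],[0,0,1.7]],[[0.0065,0,-0.145],[0,0,1.7]],[[0.0065,0,-0.167],[0,0,1.7]],[[0.0065,0,-0.18],[0,0,1.7]],[[0.0065,0,-0.18],[0,0,1.7]]]}}

```text
time: 13.3
tool_pos: [0.4715, 0.2449, 0.182]
tool_rot: [-0.001, 0.669, 0.744, -0.002]
contact_force: [-1.0, 0.4, -0.1]
gripper_width: 1.003
```

```bash
python3 look.py w9 handle
```

```text
13.3 [0.47152504 0.24493403 0.18204232] [-0.00083022  0.66862814  0.74359474 -0.00160791] [-0.95117708  0.37388035 -0.10323587] 1.003219850185853
handle {'location': [0.4726, 0.2516, 0.1973], 'confidence': 0.6}
```

View pics/w9.png

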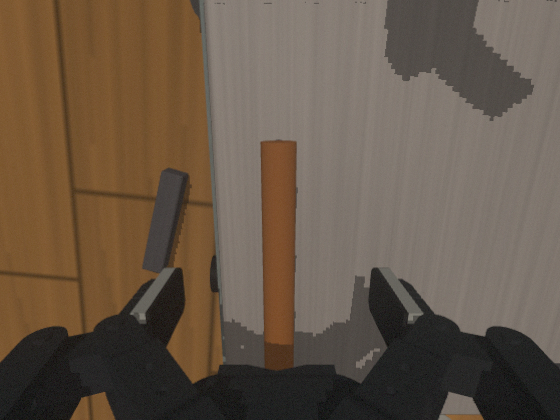

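The bar at (279,250) is centred and parallel between the fingers. Closing.

Request:
{"api": "drive_tool", "payload": {"series": [[[0,0,0],[0,0,0]],[[0,0,0],[0,0,0]],[[0,0,0],[0,0,0]],[[0,0,0],[0,0,0]],[[0,0,0],[0,0,0]],[[0,0,0],[0,0,0]],[[0,0,0],[0,0,0]],[[0,0,0],[0,0,0]]], "fingers": 1}}

```text
time: 14.2
tool_pos: [0.4724, 0.2461, 0.1843]
tool_rot: [-0.0, 0.668, 0.744, 0.0]
contact_force: [0.1, -0.7, 0.6]
gripper_width: 0.137
```

```bash
python3 - <<'E'
from h import *
s=state(); p=s['tool_pos']; T=R.from_quat(np.roll(s['tool_rot'],-1)).as_matrix(); g=p-.019*T[:,2]
print(p,g,s['contact_force'],s['gripper_width'])
yaw=np.radians(6.3); x=np.array([np.cos(yaw),np.sin(yaw),0]); a0=np.arctan2(60,210); r=np.hypot(.21,.06)
for th in np.r_[np.arange(.05,.5,.05),.44,.455,.47]:
    d=-x*r*(np.cos(a0+th)-np.cos(a0))+np.array([0,0,1])*r*(np.sin(a0+th)-np.sin(a0)); print(round(th,3),d.round(4))
E
```

```text
[0.47235085 0.24612989 0.18429763] [0.47234847 0.24612722 0.20329763] [ 0.0852139  -0.73558846  0.6443242 ] 0.13706387999793482
0.05 [0.0032 0.0004 0.0104]
0.1 [0.007  0.0008 0.0207]
0.15 [0.0113 0.0012 0.0307]
0.2 [0.016  0.0018 0.0405]
0.25 [0.0212 0.0023 0.0501]
0.3 [0.0269 0.003  0.0594]
0.35 [0.0331 0.0037 0.0684]
0.4 [0.0397 0.0044 0.077 ]
0.45 [0.0467 0.0052 0.0854]
0.44 [0.0453 0.005  0.0837]
0.455 [0.0474 0.0052 0.0862]
0.47 [0.0496 0.0055 0.0886]
```

Request:
{"api": "drive_tool", "payload": {"series": [[[0.0015,0.0002,0.005],[0,0,0]],[[0.005,0.0006,0.0155],[0,0,0]],[[0.009,0.001,0.0255],[0,0,0]],[[0.0136,0.0015,0.0356],[0,0,0]],[[0.0185,0.002,0.0453],[0,0,0]],[[0.024,0.0027,0.0548],[0,0,0]],[[0.027,0.003,0.0594],[0,0,0]],[[0.027,0.003,0.0594],[0,0,0]]]}}

```text
time: 15.0
tool_pos: [0.4987, 0.249, 0.2449]
tool_rot: [-0.001, 0.668, 0.744, -0.001]
contact_force: [-8.0, 0.4, -3.3]
gripper_width: 0.138
```

```bash
python3 look.py w10 pointer mark handle; python3 - <<'E'
from h import *
im=grab_frame("scene"); save(im,"s10.png",(260,190,420,320),5)
for t in("pointer","mark","handle"):
  for d in place_of("scene",t)[:1]: print(t,d)
E
```

```text
15.0 [0.49871001 0.2490371  0.2449497 ] [-0.00092936  0.66808447  0.74408396 -0.00115802] [-8.00480038  0.38438866 -3.34614614] 0.1380977542542791
pointer {'location': [0.5393, 0.3858, 0.1788], 'confidence': 0.96}
pointer {'location': [0.4984, 0.2549, 0.2575], 'confidence': 0.4}
handle {'location': [0.4976, 0.2524, 0.2566], 'confidence': 0.62}
pointer {'location': [0.5394, 0.3881, 0.1767], 'confidence': 0.6}
handle {'location': [0.4979, 0.2504, 0.254], 'confidence': 0.56}
```

View pics/w10.png

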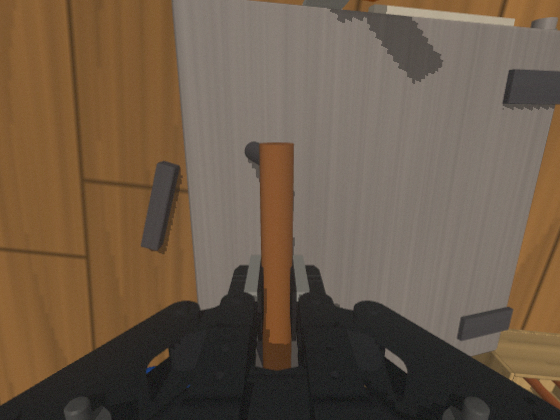

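View pics/s10.png

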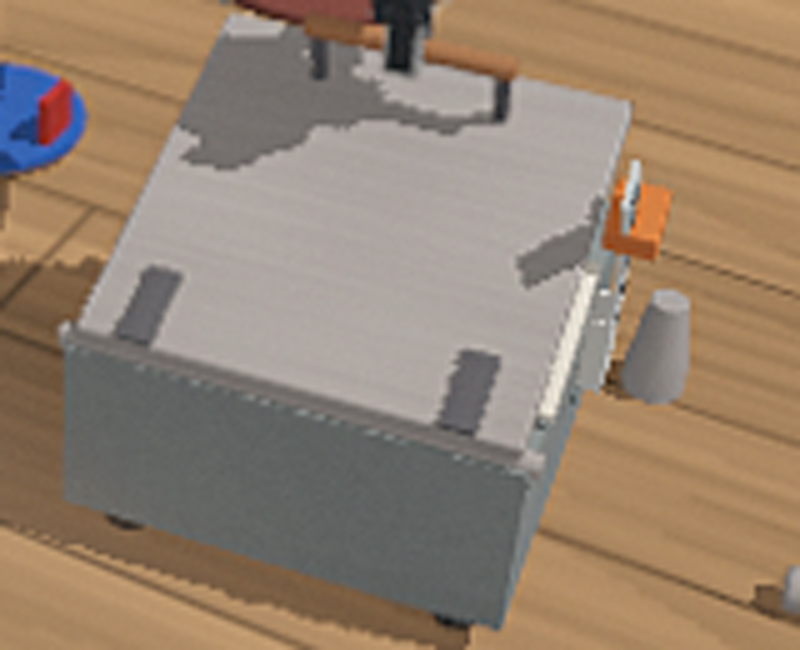

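The lid follows at about 0.3 rad. Now I'll fit the marker's angle from its orange silhouette in the earlier unobstructed pictures.

```bash
cat > fit.py <<'E'
from h import *
from scipy.optimize import differential_evolution, minimize
yaw=np.radians(6.3); ex=np.array([np.cos(yaw),np.sin(yaw),0]); ey=np.array([-np.sin(yaw),np.cos(yaw),0]); ez=np.array([0,0,1.])
hinge=np.array([.4712,.2466,.14])+.21*ex
def box(th,y,r=.157):
    a=-np.cos(th)*ex+np.sin(th)*ez; n=np.sin(th)*ex+np.cos(th)*ez; c=hinge+r*a+y*ey
    return [c+i*.018*a+j*.015*ey+k*.011*n for i in(-1,1) for j in(-1,1) for k in(-1,1)]
def orange(im):
    h=cv2.cvtColor(im,cv2.COLOR_RGB2HSV); return (h[...,0]<16)&(h[...,1]>190)&(h[...,2]>90)
def near(m,uv,r):
    o=np.zeros_like(m); o[max(0,uv[1]-r):uv[1]+r,uv[0]-r:uv[0]+r]=1; return m&o
S=8
def sil(c,p,shape):
    h=cv2.convexHull((proj(None,box(*p),c)*16).round().astype(np.int32)); o=np.zeros(shape,np.uint8); cv2.fillConvexPoly(o,h,255,cv2.LINE_AA,shift=4); return o/255.
def fit(items,free_r=False):
    def f(p):
        t=0
        for m,c in items:
            s=sil(c,p,m.shape); t+=1-np.minimum(s,m).sum()/np.maximum(s,m).sum()
        return t/len(items)
    b=[(.25,.65),(.11,.17)]+([(.15,.165)] if free_r else [])
    r=differential_evolution(f,b,seed=1,popsize=12,maxiter=40,tol=1e-6); return r.x,r.fun
E
python3 - <<'E'
from fit import *
t=cv2.imread("pics/top0.png")[:,:,::-1].copy(); s=cv2.imread("pics/scene0.png")[:,:,::-1].copy(); z=np.load("pics/w8.npz"); w=z['im'];
I={"top":(near(orange(t),(184,197),12).astype(float),cam("top")),"scene":(near(orange(s),(388,235),20).astype(float),cam("scene")),"w8":(near(orange(w),(360,22),45).astype(float),(z['K'],z['D'],z['r'],z['t']))}
for k,v in I.items(): print(k,v[0].sum(),fit([v]),fit([v],True))
print("all",fit(list(I.values())),fit(list(I.values()),True))
print(fit([I['scene'],I['w8']]))
E
```

```text
top 70.0 (array([0.39955083, 0.14751742]), np.float64(0.5717370441458733)) (array([0.32096964, 0.15070653, 0.15010987]), np.float64(0.5652915103989089))
scene 31.0 (array([0.37588916, 0.14496716]), np.float64(0.8531351290935509)) (array([0.30790281, 0.14433821, 0.16452575]), np.float64(0.8493627769910828))
w8 1898.0 (array([0.43739836, 0.14787418]), np.float64(0.21642610286643615)) (array([0.38016735, 0.14986967, 0.15000894]), np.float64(0.1901615925648934))
all (array([0.43574494, 0.14784809]), np.float64(0.5492754564395786)) (array([0.39197077, 0.14930335, 0.15091718]), np.float64(0.543945225357132))
(array([0.43389433, 0.14789544]), np.float64(0.5357275309481118))
```

```bash
python3 - <<'E'
from fit import *
z=np.load("pics/w8.npz"); w=z['im']; cw=(z['K'],z['D'],z['r'],z['t'])
s=cv2.imread("pics/scene0.png")[:,:,::-1].copy(); cs=cam("scene")
h=cv2.cvtColor(s,cv2.COLOR_RGB2HSV); print(h[228:244:2,380:396:2].reshape(8,8,3)[:, :, :2].tolist())
def og(im):
    h=cv2.cvtColor(im,cv2.COLOR_RGB2HSV); return (h[...,0]<18)&(h[...,1]>165)&(h[...,2]>70)
ms=near(og(s),(388,235),14).astype(np.uint8); mw=near(og(w),(360,22),45).astype(np.uint8)
hull=lambda m: cv2.fillConvexPoly(np.zeros_like(m),cv2.convexHull(np.argwhere(m)[:,::-1].astype(np.int32)),1).astype(float)
for n,m,c in(("s",hull(ms),cs),("w",hull(mw),cw)): print(n,m.sum(),fit([(m,c)]),fit([(m,c)],True))
print(fit([(hull(ms),cs),(hull(mw),cw)]),fit([(hull(ms),cs),(hull(mw),cw)],True))
def ov(im,c,p,box_,sc,name):
    x0,y0,x1,y1=box_; im=cv2.resize(im[y0:y1,x0:x1],None,fx=sc,fy=sc,interpolation=cv2.INTER_CUBIC).copy()
    q=(proj(None,box(*p),c)+.5-[x0,y0])*sc
    for i in range(8):
        for b in(1,2,4):
            if not i&b: cv2.line(im,tuple(q[i].astype(int)),tuple(q[i|b].astype(int)),(0,255,0),1)
    return im
p=fit([(hull(ms),cs),(hull(mw),cw)])[0]
A=ov(w,cw,p,(310,0,410,70),4,0); B=ov(s,cs,p,(365,215,410,255),8,0); B=cv2.resize(B,(360,320)); A=A[:280]
o=np.zeros((320,760,3),np.uint8); o[:280,:400]=A; o[:320,400:]=B; save(o,"ov.png")
E
```

```text
[[[8, 12], [8, 6], [12, 168], [78, 7], [12, 193], [13, 178], [12, 176], [14, 147]], [[8, 12], [9, 146], [12, 36], [99, 37], [12, 183], [12, 175], [13, 180], [16, 124]], [[0, 3], [11, 194], [12, 32], [99, 33], [13, 177], [12, 174], [12, 178], [16, 98]], [[13, 18], [12, 198], [14, 46], [9, 49], [12, 175], [12, 173], [12, 173], [16, 108]], [[13, 52], [11, 193], [13, 83], [12, 183], [12, 174], [12, 175], [12, 168], [16, 108]], [[11, 106], [11, 192], [11, 186], [11, 192], [11, 185], [11, 187], [14, 123], [15, 113]], [[85, 11], [14, 38], [13, 162], [11, 198], [10, 189], [10, 188], [16, 104], [15, 114]], [[85, 10], [90, 14], [90, 3], [16, 124], [15, 109], [14, 129], [15, 111], [16, 113]]]
s 169.0 (array([0.3893563 , 0.14674597]), np.float64(0.2040011114198389)) (array([0.33070151, 0.14608611, 0.16499894]), np.float64(0.1856883028305103))
w 2526.0 (array([0.43780718, 0.14730233]), np.float64(0.06956258010829952)) (array([0.47958124, 0.14583626, 0.16305601]), np.float64(0.0654484773892492))
(array([0.43606547, 0.14735097]), np.float64(0.14387871852353984)) (array([0.42957238, 0.14780761, 0.15605433]), np.float64(0.14081562586641228))
```

View pics/ov.png

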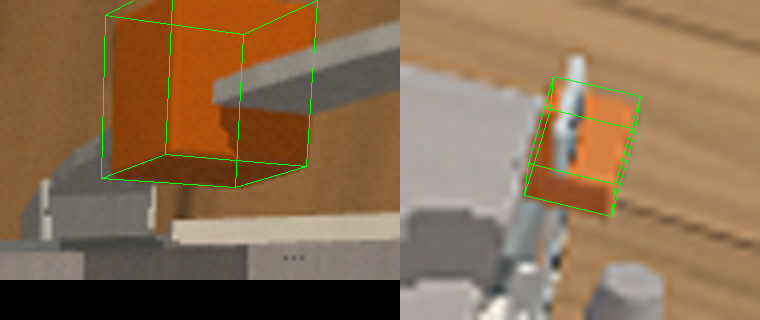

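The wrist fit puts the marker at about 0.438 rad, but the scene camera is off by about a pixel. I'll raise to about 0.435 and compare pointer and marker directly.

Request:
{"api": "drive_tool", "payload": {"series": [[[0.0025,0.0003,0.004],[0,0,0]],[[0.0055,0.0006,0.0083],[0,0,0]],[[0.0085,0.001,0.0125],[0,0,0]],[[0.012,0.0014,0.017],[0,0,0]],[[0.015,0.0017,0.0208],[0,0,0]],[[0.0168,0.002,0.0235],[0,0,0]],[[0.0168,0.002,0.0235],[0,0,0]],[[0.0168,0.002,0.0235],[0,0,0]]]}}

```text
time: 16.2
tool_pos: [0.5146, 0.2508, 0.2675]
tool_rot: [-0.001, 0.668, 0.744, -0.002]
contact_force: [-8.9, -0.4, -3.4]
gripper_width: 0.137
```

```bash
python3 look.py w11 pointer handle; python3 - <<'E'
from fit import *
im=grab_frame("scene"); np.save("pics/s11.npy",im); save(im,"s11.png",(350,200,430,270),9)
for t in("pointer","mark","handle"):
  for d in place_of("scene",t)[:1]: print(t,d)
it=grab_frame("top"); np.save("pics/t11.npy",it); save(it,"t11.png",(160,130,290,250),5)
s=state(); T=R.from_quat(np.roll(s['tool_rot'],-1)).as_matrix(); g=s['tool_pos']-.019*T[:,2]; d=g-hinge
print("lid angle arm",np.arctan2(d[2],-d@ex)-np.arctan2(60,210), np.hypot(d[2],d@ex),s['contact_force'])
E
```

```text
16.2 [0.51463333 0.25079353 0.26747339] [-0.00147233  0.66804672  0.74411468 -0.00218099] [-8.86227081 -0.38211158 -3.40969179] 0.13723406550673303
pointer {'location': [0.5441, 0.3843, 0.1953], 'confidence': 0.64}
handle {'location': [0.5143, 0.2548, 0.2805], 'confidence': 0.55}
pointer {'location': [0.547, 0.3871, 0.195], 'confidence': 0.75}
mark {'location': [0.5257, 0.3973, 0.2047], 'confidence': 0.67}
handle {'location': [0.5117, 0.2546, 0.2787], 'confidence': 0.87}
lid angle arm 0.4433632404529527 0.22158356162945173 [-8.99065081 -1.00385747 -1.82315093]
```

View pics/s11.png

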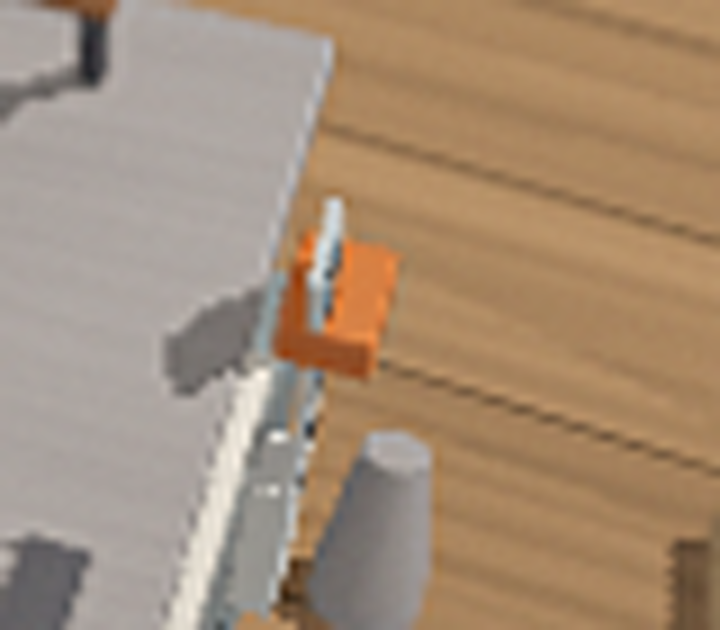

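View pics/t11.png

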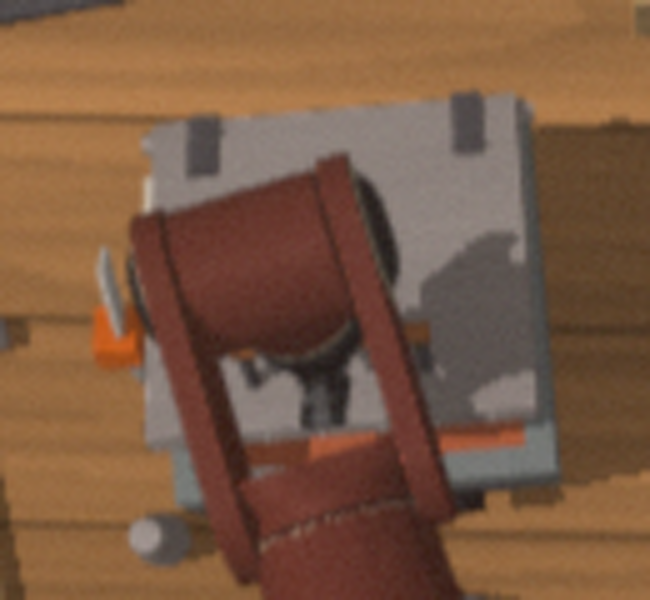

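View pics/w11.png

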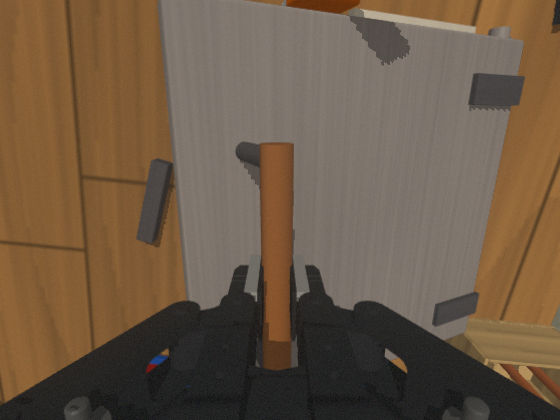

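The scene crop shows the pointer tip at (262,368), nearly level with the marker's inner face at (325,360). I'll quantify the difference relative to the lid in this same picture, which cancels the calibration bias.

```bash
python3 - <<'E'
from fit import *
im=np.load("pics/s11.npy"); cs=cam("scene")
h=cv2.cvtColor(im,cv2.COLOR_RGB2HSV); m=(h[...,0]<18)&(h[...,1]>160)&(h[...,2]>100); m=near(m,(387,234),10).astype(np.uint8)
m=cv2.fillConvexPoly(np.zeros_like(m),cv2.convexHull(np.argwhere(m)[:,::-1].astype(np.int32)),1).astype(float)
ys,xs=np.nonzero(m);print(m.sum(),xs.min(),xs.max(),ys.min(),ys.max())
def lp(t,x,y,z): a=-np.cos(t)*ex+np.sin(t)*ez; n=np.sin(t)*ex+np.cos(t)*ez; return hinge+x*a+y*ey+z*n
corner=np.array([331/9+350-.5,40/9+200-.5])
tip=np.array([265/9+350-.5,362/9+200-.5])
for t in(.40,.43,.46):
    sh=corner-proj(None,[lp(t,.245,.125,.018)],cs)[0]
    K=cs[0].copy(); K[0,2]+=sh[0]; K[1,2]+=sh[1]; c=(K,)+cs[1:]
    p,v=fit([(m,c)])
    print(t,"shift",sh.round(2),"marker",p,v.round(3),"tip pred",[proj(None,[lp(t,.135,y,0)],c)[0].round(2) for y in(.126,.132)],tip.round(2))
p,v=fit([(m,cs)]); print("no shift",p,v)
A=cv2.resize(im[200:270,350:430],None,fx=9,fy=9,interpolation=cv2.INTER_CUBIC)
sh=corner-proj(None,[lp(.43,.245,.125,.018)],cs)[0];K=cs[0].copy(); K[0,2]+=sh[0]; K[1,2]+=sh[1]; c=(K,)+cs[1:]
def ln(P,col):
    q=(proj(None,P,c)+.5-[350,200])*9; cv2.polylines(A,[q.astype(np.int32)],False,col,1)
ln([lp(.43,.245,.125,.018),lp(.43,0,.125,.018)],(0,0,255)); ln([lp(.43,.0,.128,0),lp(.43,.135,.128,0)],(255,0,255))
for tt,col in((.42,(255,255,0)),(.45,(0,255,0))):
    B=box(tt,.147)
    for i in range(8):
        for b in(1,2,4):
            if not i&b: ln([B[i],B[i|b]],col)
save(A,"ov2.png")
E
```

```text
174.0 381 393 226 241
0.4 shift [-0.76  0.48] marker [0.4237124  0.14834884] 0.191 tip pred [array([376.84, 238.95]), array([378.99, 239.48])] [378.94 239.72]
0.43 shift [-0.89  1.83] marker [0.47594357 0.14833529] 0.197 tip pred [array([376.78, 239.55]), array([378.94, 240.08])] [378.94 239.72]
0.46 shift [-1.01  3.14] marker [0.52116034 0.14795556] 0.201 tip pred [array([376.73, 240.13]), array([378.9 , 240.66])] [378.94 239.72]
no shift [0.40118708 0.14649271] 0.1874907830703435
```

View pics/ov2.png

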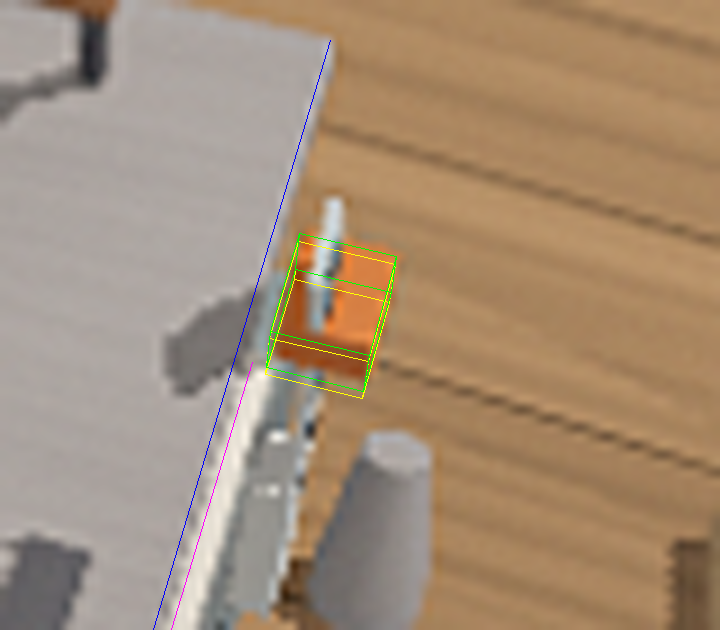

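The scene camera alone is too coarse to settle it. I'll roll the tool 20° about the jaw axis while holding the bar, which points the wrist camera at the pointer and marker.

Request:
{"api": "drive_tool", "payload": {"series": [[[0,0.001,0],[3,0.3,0]],[[-0.0002,0.002,0.0001],[6,0.7,0]],[[-0.0003,0.003,0.0003],[9,1,0]],[[-0.0004,0.004,0.0005],[12,1.3,0]],[[-0.0005,0.005,0.0007],[15,1.7,0]],[[-0.0006,0.006,0.0009],[18,2,0]],[[-0.0007,0.0065,0.0011],[20,2.2,0]],[[-0.0007,0.0065,0.0011],[20,2.2,0]]]}}

```text
time: 17.4
tool_pos: [0.5139, 0.2591, 0.27]
tool_rot: [-0.133, 0.657, 0.733, 0.117]
contact_force: [-9.0, 10.0, -1.4]
gripper_width: 0.138
```

```bash
python3 look.py w12 pointer mark handle; python3 -c "
from h import *
z=np.load('pics/w12.npz'); save(z['im'],'w12c.png',(260,0,560,130),2.6)"
```

```text
17.4 [0.51394246 0.25914962 0.26995154] [-0.13316203  0.65683769  0.73291152  0.11693092] [-9.00141786  9.99265235 -1.35380597] 0.1384702487930058
pointer {'location': [0.5439, 0.3836, 0.1947], 'confidence': 0.68}
mark {'location': [0.5233, 0.4, 0.2075], 'confidence': 0.67}
handle {'location': [0.5139, 0.2538, 0.2818], 'confidence': 0.64}
```

View pics/w12.png

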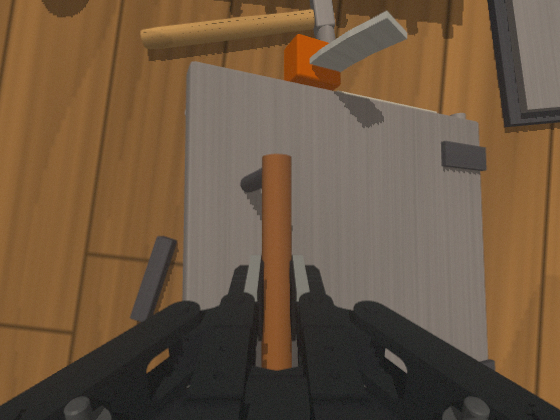

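View pics/w12c.png

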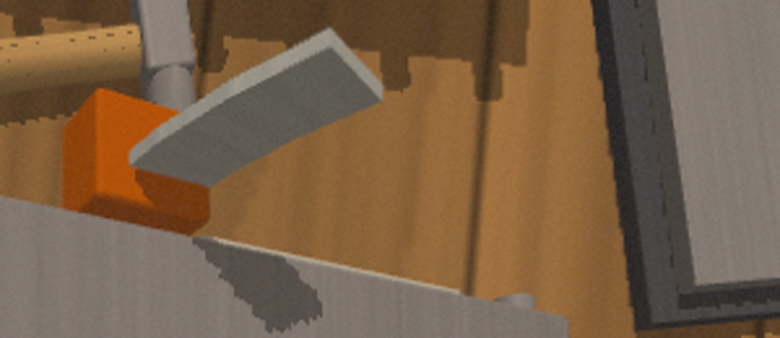

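This gives a close view of the marker (330,60) and the lid edge. I'll fit the marker jointly in both wrist views, and the lid angle from its corners.

```bash
python3 - <<'E'
from fit import *
from scipy.optimize import least_squares
L=lambda n:(lambda z:(z['im'],(z['K'],z['D'],z['r'],z['t'])))(np.load(f"pics/{n}.npz"))
w8,c8=L("w8"); w12,c12=L("w12")
def og(im): 
    h=cv2.cvtColor(im,cv2.COLOR_RGB2HSV); return (h[...,0]<18)&(h[...,1]>165)&(h[...,2]>70)
hull=lambda m: cv2.fillConvexPoly(np.zeros(m.shape,np.uint8),cv2.convexHull(np.argwhere(m)[:,::-1].astype(np.int32)),1).astype(float)
m8=hull(near(og(w8),(360,22),45)); m12=near(og(w12),(312,62),30); m12[:36]=0; m12=hull(m12)
print(m12.sum(), fit([(m12,c12)]),fit([(m12,c12)],True)); print("joint",fit([(m12,c12),(m8,c8)]),fit([(m12,c12),(m8,c8)],True))
def lp(t,x,y,z): a=-np.cos(t)*ex+np.sin(t)*ez; n=np.sin(t)*ex+np.cos(t)*ez; return hinge+x*a+y*ey+z*n
for t in(.40,.42,.44,.46): print(t,proj(None,[lp(t,.245,.125,.018),lp(t,-.005,.125,.018),lp(t,.21,.062,.060)],c12).round(1).tolist())
print(proj(None,[lp(0,.245,.125,.018),lp(0,-.005,.125,.018),lp(0,.245,-.125,.018),lp(0,-.005,-.125,.018),lp(0,.21,.062,.06)],c8).round(1).tolist())
p=fit([(m12,c12),(m8,c8)])[0]
o=np.zeros((400,800,3),np.uint8)
for k,(im,c,b) in enumerate(((w8,c8,(310,0,410,90)),(w12,c12,(270,20,370,110)))):
    A=cv2.resize(im[b[1]:b[3],b[0]:b[2]],None,fx=4,fy=4,interpolation=cv2.INTER_CUBIC)
    q=(proj(None,box(*p),c)+.5-[b[0],b[1]])*4
    for i in range(8):
        for bb in(1,2,4):
            if not i&bb: cv2.line(A,tuple(q[i].astype(int)),tuple(q[i|bb].astype(int)),(0,255,0),1)
    o[:360,400*k:400*k+400]=A
save(o,"ov3.png"); save(w12,"w12l.png",(170,40,500,140),2.4)
E
```

```text
2480.0 (array([0.43261738, 0.14695362]), np.float64(0.24806735489046372)) (array([0.35446126, 0.155747  , 0.15000431]), np.float64(0.18593466735980446))
joint (array([0.43668787, 0.14732169]), np.float64(0.1599945819222886)) (array([0.4209473 , 0.14825118, 0.15489135]), np.float64(0.15233382823540492))
0.4 [[186.1, 62.0], [478.9, 120.8], [269.0, 159.9]]
0.42 [[187.9, 57.8], [479.0, 120.9], [274.6, 158.3]]
0.44 [[190.0, 53.5], [479.2, 121.0], [280.6, 156.6]]
0.46 [[192.4, 49.0], [479.3, 121.1], [287.1, 154.9]]
[[244.9, 65.0], [497.0, 56.5], [256.7, 286.6], [461.0, 281.8], [281.9, 130.7]]
```

View pics/ov3.png

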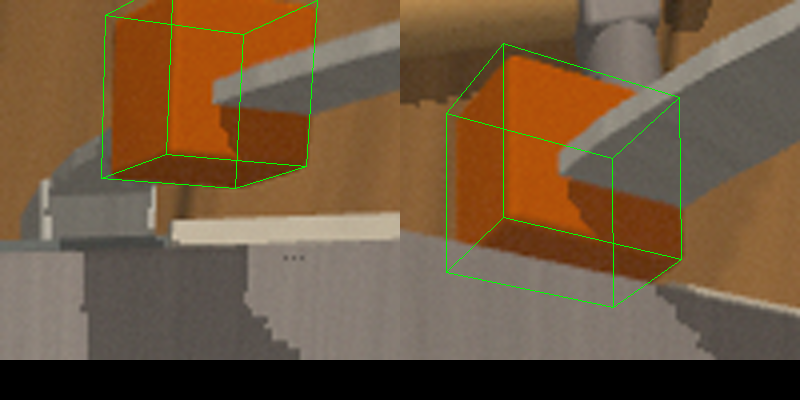

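View pics/w12l.png

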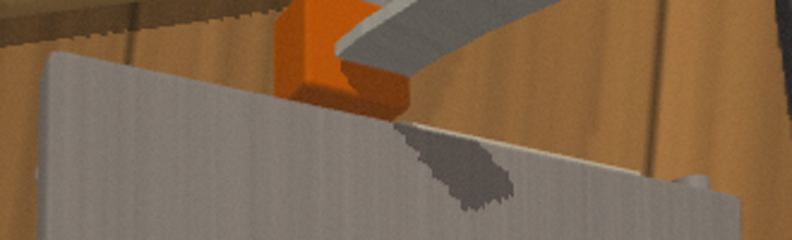

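The lid angle is 0.42–0.437 by arm and pointer, and the marker 0.43–0.45. To tighten this I'll zoom in and pick the block corners.

```bash
python3 - <<'E'
from h import *
for n,b in(("w8",(330,0,400,55)),("w12",(280,30,350,95))):
    z=np.load(f"pics/{n}.npz"); A=cv2.resize(z['im'][b[1]:b[3],b[0]:b[2]],None,fx=10,fy=10,interpolation=cv2.INTER_CUBIC)
    for i in range(0,b[2]-b[0],10): cv2.line(A,(i*10,0),(i*10,8),(255,255,255),1); cv2.putText(A,str(b[0]+i),(i*10,20),0,.4,(255,255,255),1)
    for j in range(0,b[3]-b[1],10): cv2.line(A,(0,j*10),(8,j*10),(255,255,255),1); cv2.putText(A,str(b[1]+j),(8,j*10+4),0,.4,(255,255,255),1)
    A=cv2.convertScaleAbs(A,alpha=1.4); A=A[:600]
    save(A,n+"z.png")
E
```

```text
(no output)
```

View pics/w8z.png

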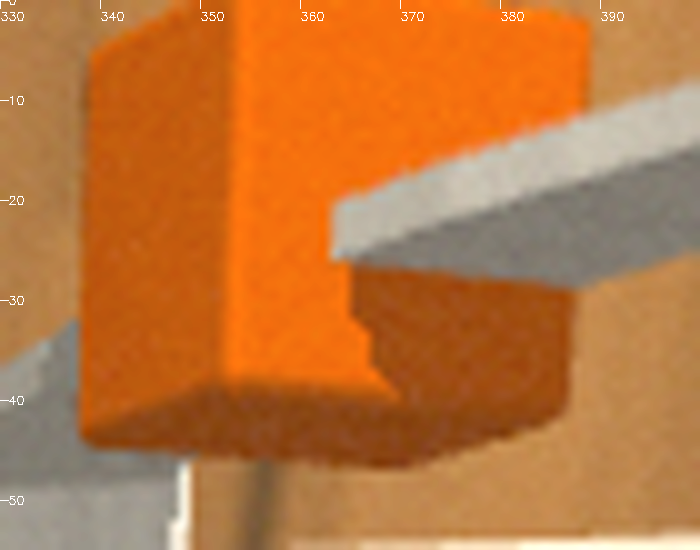

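View pics/w12z.png

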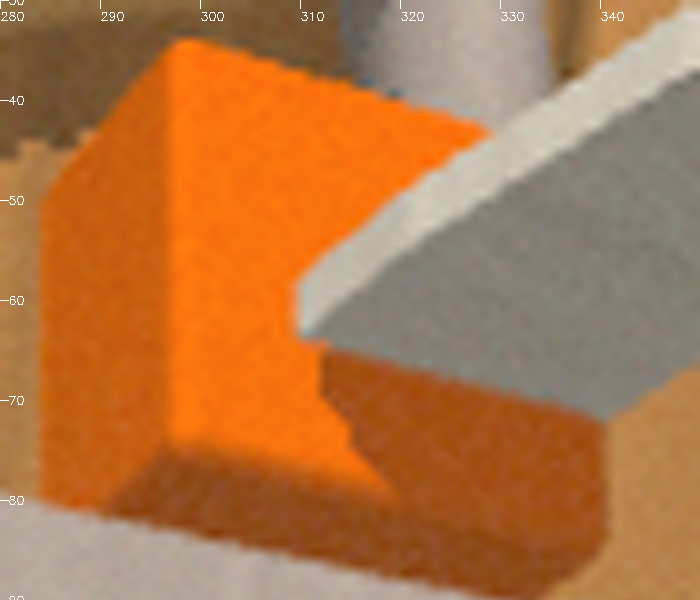

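```bash
python3 - <<'E'
from fit import *
from scipy.optimize import least_squares
L=lambda n:(lambda z:(z['K'],z['D'],z['r'],z['t']))(np.load(f"pics/{n}.npz"))
c8,c12=L("w8"),L("w12")
o8=[((1,-1,1),(351.2,37.8)),((1,-1,-1),(337.1,43.7)),((1,1,-1),(338.3,5)),((-1,-1,-1),(370,46.5)),((-1,-1,1),(386.5,41)),((-1,1,1),(388.5,1))]
o12=[((1,1,1),(297.5,33.1)),((1,1,-1),(283.7,49)),((1,-1,1),(296,73.5)),((-1,-1,1),(340.1,84))]
def pts(o,X,Y,Z,t,s):
    a=-np.cos(t)*ex+np.sin(t)*ez; n=np.sin(t)*ex+np.cos(t)*ez; c=hinge-X*ex+Y*ey+Z*ez
    return [c+i*(.018-s)*a+j*(.015-s)*ey+k*(.011-s)*n for (i,j,k),_ in o]
def res(o,c,*q): return (proj(None,pts(o,*q),c)-[u for _,u in o]).ravel()
def run(S,mode):
    if mode=="free": f=lambda p:np.r_[tuple(res(o,c,p[0],p[1],p[2],p[3],.0005) for o,c in S)]; p0=[.142,.147,.067,.44]
    else: f=lambda p:np.r_[tuple(res(o,c,.157*np.cos(p[0]),p[1],.157*np.sin(p[0]),p[0],.0005) for o,c in S)]; p0=[.44,.147]
    r=least_squares(f,p0,loss="soft_l1"); p=r.x
    sd=np.sqrt(np.diag(np.linalg.inv(r.jac.T@r.jac))*2*r.cost/len(r.fun))
    print(mode,p.round(4),sd.round(4),"rms",np.sqrt((f(p)**2).mean()).round(2), "" if mode!="free" else (np.arctan2(p[2],p[0]),np.hypot(p[0],p[2])))
    return f(p).reshape(-1,2).round(1).tolist()
for S in([(o8,c8)],[(o12,c12)],[(o8,c8),(o12,c12)]):
    run(S,"free"); print(run(S,"r"))
E
```

```text
free [0.1405 0.1477 0.0628 0.4007] [0.0004 0.0003 0.0014 0.0088] rms 0.3 (np.float64(0.4203996352604338), np.float64(0.15391447603724026))
r [0.4452 0.1466] [0.0022 0.0002] rms 0.57 
[[1.3, 0.4], [-0.4, 0.2], [-0.7, -0.6], [-0.9, -0.1], [-0.2, 0.2], [0.5, -0.1]]
free [0.1409 0.1488 0.0633 0.4198] [0.0003 0.001  0.0018 0.0151] rms 0.48 (np.float64(0.42205892676990947), np.float64(0.1544918173230602))
r [0.4456 0.1462] [0.0034 0.0004] rms 0.75 
[[-0.7, -1.1], [-0.9, -0.5], [1.0, 0.7], [-0.1, 0.7]]
free [0.1412 0.147  0.0661 0.4137] [0.0002 0.0002 0.0006 0.0095] rms 0.48 (np.float64(0.4376813213379796), np.float64(0.15594852422743077))
r [0.445  0.1465] [0.0019 0.0002] rms 0.67 
[[1.2, 0.5], [-0.5, 0.3], [-0.7, -0.5], [-0.9, -0.0], [-0.2, 0.3], [0.5, 0.1], [-0.8, -1.4], [-0.9, -0.8], [0.9, 0.4], [-0.1, 0.4]]
```

```bash
python3 - <<'E'
from h import *
o=np.zeros((600,800,3),np.uint8)
for k,(n,b) in enumerate((("w8",(335,40,385,70)),("w10",(355,0,405,30)),("w11",(335,0,385,30)),("w12",(320,75,370,105)))):
    z=np.load(f"pics/{n}.npz"); A=cv2.resize(z['im'][b[1]:b[3],b[0]:b[2]],None,fx=8,fy=8,interpolation=cv2.INTER_CUBIC)
    A=cv2.convertScaleAbs(A,alpha=1.3)
    for i in range(0,50,10): cv2.putText(A,str(b[0]+i),(i*8,234),0,.4,(0,255,0),1); cv2.line(A,(i*8,236),(i*8,240),(0,255,0),1)
    for j in range(0,30,10): cv2.putText(A,str(b[1]+j),(372,j*8+8),0,.4,(0,255,0),1)
    r,cc=divmod(k,2); o[r*250:r*250+240,cc*400:cc*400+400]=A
save(o,"tips.png")
E
```

```text
(no output)
```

View pics/tips.png

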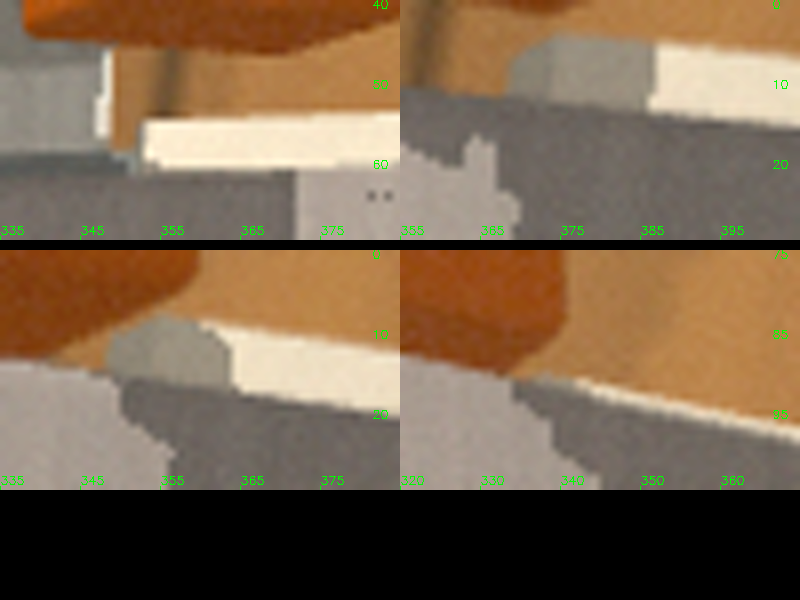

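```bash
python3 - <<'E'
from fit import *
from scipy.optimize import least_squares
L=lambda n:(lambda z:(z['K'],z['D'],z['r'],z['t']))(np.load(f"pics/{n}.npz"))
C={n:L(n) for n in("w8","w10","w11","w12")}
def lp(t,x,y,z): a=-np.cos(t)*ex+np.sin(t)*ez; n=np.sin(t)*ex+np.cos(t)*ez; return hinge+x*a+y*ey+z*n
# top/+y vertex
ob=[("w8",0,(352.5,54.6)),("w10",1,(373.7,4.2)),("w11",2,(355.0,7.6))]
for h in(.002,.004,.006,.008):
    f=lambda p:np.r_[tuple(proj(None,[lp([0,p[1],p[2]][k],.135,p[0],h)],C[n])[0]-u for n,k,u in ob)]
    r=least_squares(f,[.133,.29,.43]); print(h,r.x.round(4),f(r.x).round(1))
f=lambda p:np.r_[tuple(proj(None,[lp([0,p[1],p[2]][k],.135,p[0],p[3])],C[n])[0]-u for n,k,u in ob)]
r=least_squares(f,[.133,.29,.43,.004]); print(r.x.round(4),f(r.x).round(1))
# lid FL corner
for n,u in(("w12",(190.8,62.1)),):
    r=least_squares(lambda p:proj(None,[lp(p[0],.2445,p[1],.018)],C[n])[0]-u,[.43,.124]); print("FL",r.x)
for n in("w8","w11","w12"):
    print(n,proj(None,[hinge+.125*ey,hinge+.135*ey],C[n]).round(1).tolist())
E
```

```text
0.002 [0.1332 0.3072 0.4395] [-0.8  0.7 -0.1 -0.2 -0.1 -0.2]
0.004 [0.1331 0.2933 0.4254] [-0.3  0.4 -0.1 -0.2 -0.  -0.1]
0.006 [0.133  0.2797 0.4116] [ 0.1  0.1 -0.  -0.1  0.   0. ]
0.008 [0.1329 0.2664 0.3981] [ 0.5 -0.1 -0.  -0.   0.   0.1]
[0.133  0.2797 0.4117 0.006 ] [ 0.1  0.1 -0.  -0.1  0.   0. ]
FL [0.43974213 0.12027209]
w8 [[480.6, 59.8], [482.2, 49.1]]
w11 [[495.6, 44.4], [498.4, 29.6]]
w12 [[456.2, 126.4], [455.8, 115.9]]
```

All methods put the lid slightly below the marker, by about 0.015–0.025 rad. I'll raise it 0.02 rad and roll back to about 8° for a view of both.

Request:
{"api": "drive_tool", "payload": {"series": [[[0.0006,-0.001,0.0005],[-3,-0.3,0]],[[0.0012,-0.002,0.001],[-6,-0.7,0]],[[0.002,-0.003,0.0017],[-9,-1,0]],[[0.003,-0.004,0.0024],[-12,-1.3,0]],[[0.003,-0.004,0.0024],[-12,-1.3,0]],[[0.003,-0.004,0.0024],[-12,-1.3,0]]]}}

```text
time: 18.2
tool_pos: [0.5178, 0.2535, 0.2724]
tool_rot: [-0.053, 0.666, 0.743, 0.046]
contact_force: [-9.0, -1.7, -0.8]
gripper_width: 0.14
```

```bash
python3 look.py w13 pointer mark handle; python3 - <<'E'
from fit import *
im=grab_frame("scene"); np.save("pics/s13.npy",im); A=cv2.resize(im[200:270,350:430],None,fx=9,fy=9,interpolation=cv2.INTER_CUBIC); save(A,"s13.png")
for t in("pointer","mark"):
  for d in place_of("scene",t)[:1]: print(t,d)
s=state(); T=R.from_quat(np.roll(s['tool_rot'],-1)).as_matrix(); g=s['tool_pos']-.019*T[:,2]; d=g-hinge
print("lid angle arm",np.arctan2(d[2]-.0033,-d@ex)-np.arctan2(60,210), np.arccos(-d@ex/.2184)-.2783,s['contact_force'],g)
z=np.load("pics/w13.npz"); save(z['im'],"w13c.png",(270,0,540,100),2.9)
E
```

```text
18.2 [0.51778246 0.25347185 0.27237469] [-0.05260325  0.66604412  0.74265351  0.04564966] [-9.03519526 -1.74366186 -0.81719609] 0.14024857319250345
pointer {'location': [0.5436, 0.3827, 0.1984], 'confidence': 0.58}
mark {'location': [0.5252, 0.4018, 0.2067], 'confidence': 0.84}
handle {'location': [0.5174, 0.2524, 0.2823], 'confidence': 0.92}
pointer {'location': [0.5447, 0.3906, 0.1956], 'confidence': 0.97}
mark {'location': [0.5221, 0.3991, 0.2035], 'confidence': 0.56}
lid angle arm 0.4585468540970916 0.45044464504165027 [-8.13555641 -1.30942506 -0.16298186] [0.51808967 0.2508348  0.29112912]
```

View pics/s13.png

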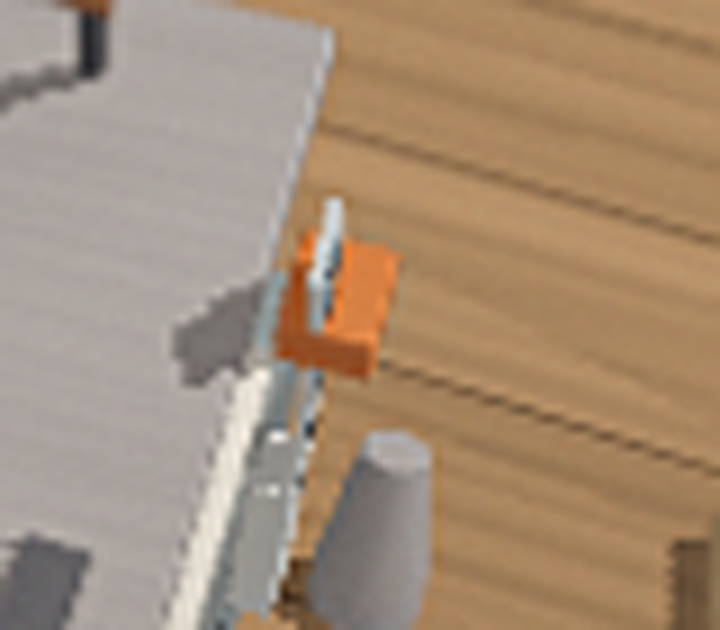

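View pics/w13c.png

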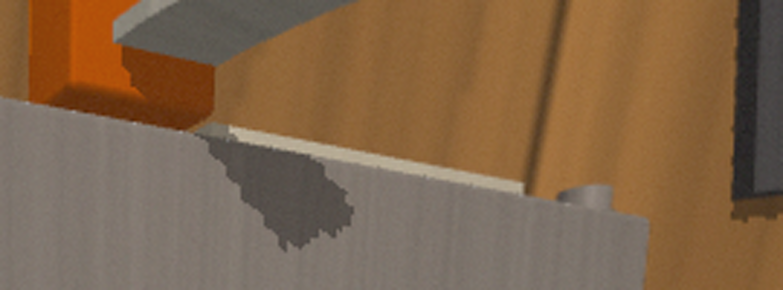

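The estimates now agree: lid about 0.445 rad, marker about 0.44–0.445, with leftover differences of both signs. One last settle and an overall look before handing in.

Request:
{"api": "drive_tool", "payload": {"series": [[[0,0,0],[0,0,0]],[[0,0,0],[0,0,0]],[[0,0,0],[0,0,0]],[[0,0,0],[0,0,0]]]}}

```text
time: 18.95
tool_pos: [0.5178, 0.2535, 0.2724]
tool_rot: [-0.053, 0.666, 0.742, 0.046]
contact_force: [-8.0, -0.6, -1.3]
gripper_width: 0.137
```

```bash
python3 - <<'E'
from fit import *
im=grab_frame("scene"); save(im,"fin.png",(60,120,480,400),1.9)
for c in("scene","top"):
  grab_frame(c) if c=="top" else 0
  for t in("tub_lid","tub","board","pointer","mark"):
    for d in place_of(c,t)[:2]: print(c,t,d)
s=state(); T=R.from_quat(np.roll(s['tool_rot'],-1)).as_matrix(); g=s['tool_pos']-.019*T[:,2]; d=g-hinge
print(s['time'],"lid arm",np.arctan2(d[2]-.0033,-d@ex)-np.arctan2(60,210),s['contact_force'],s['gripper_width'])
E
```

```text
scene tub_lid {'location': [0.4839, -0.3461, 0.014], 'confidence': 0.92}
scene tub_lid {'location': [0.3631, -0.1125, -0.0054], 'confidence': 0.81}
scene tub {'location': [0.5385, -0.1032, 0.0046], 'confidence': 0.67}
scene board {'location': [0.4835, -0.3454, 0.001], 'confidence': 0.78}
scene board {'location': [0.43, 0.5507, -0.001], 'confidence': 0.4}
scene pointer {'location': [0.5446, 0.3892, 0.1957], 'confidence': 0.87}
scene mark {'location': [0.5226, 0.3968, 0.2055], 'confidence': 0.5}
top tub_lid {'location': [0.4776, -0.3418, 0.0136], 'confidence': 0.97}
top tub_lid {'location': [0.3639, -0.1137, 0.0022], 'confidence': 0.79}
top tub {'location': [0.5362, -0.101, 0.0016], 'confidence': 0.75}
top pointer {'location': [0.5467, 0.3839, 0.2], 'confidence': 0.55}
top pointer {'location': [0.7127, -0.2656, -0.0011], 'confidence': 0.37}
top mark {'location': [0.5478, 0.3844, 0.1978], 'confidence': 0.47}
top mark {'location': [0.5236, 0.3961, 0.2102], 'confidence': 0.4}
19.55 lid arm 0.4587271146812909 [-7.3304695  -0.39594461 -1.26303301] 0.1389398430006924
```

View pics/fin.png

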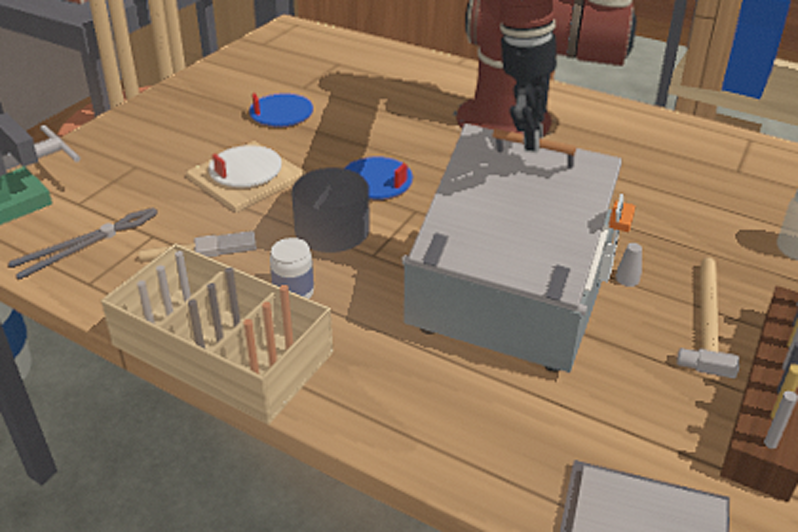

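The picture shows the lid flat on the board at (246,165), the tub in place at (330,210), the oven lid raised to the marker, and the bystanders untouched. Handing in.

```bash
python3 -c "
from plant import *
print(job_done())"
```

```text
the job is handed in; nothing more can be done
None
```

I tipped the tub's lid about 22° by its red tab with the far edge on the rim, lifted it off, and laid it flat, tab up, on the board. Then I raised the oven lid to the marker and handed in at about 19.6 s, still holding the bar.

- **Tub lid:** the close wrist view showed it centred on the board to within about 2 mm.
- **Tub and bystanders:** the last pictures showed the tub in place and the bystanders where they were.
- **Oven lid against the marker:** my methods did not fully agree. The lid measured about 0.445 rad overall (0.43 to 0.46 by method) and the marker about 0.44 to 0.445 (0.42 to 0.47). The pointer should be level with the marker's middle to about 0.015 rad, roughly 2 mm at the pointer tip, with no clear bias left.
- **Forces:** the readings I took stayed under about 14 N at the wrist. At the end it was a steady 8 N or so, mostly along x.

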